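# Refill the coin change machine

## Task

Refill the coin change machine: with the screwdriver, undo both quarter-turn screws on top of its cover, fold the cover all the way down, and stand every coin cassette from the desk upright in a pocket of its own inside. Then fold the cover fully shut, turn both screws back home against their stops with the screwdriver and put the screwdriver back upright in its block. Do not force the cover while a screw is still fastened, do not turn the screws by hand, and leave the stamp, mouse and stapler where they are.

Things in the scene. Friction and masses are not known exactly. Their poses are not given: they have to be found in the camera images.
- machine: Coin change machine, grey case fixed to the desk, 200 deep (x) x 240 wide (y) x 94 mm high; origin under its centre, x to its back, y to its left, z up. Front half (x -96 to +20 mm) is the cassette bay: floor 10 mm high, side walls 6 mm, open to front and top when the cover is down. Back half: closed block 92 mm high. A coin cup 60 x 46 x 34 mm high stands on the left flank (x 60, y 143 mm).
- door (a joint): Hinge of the machine's white L-shaped cover (front plate 80 high, top plate 111 deep, 238 mm wide, 3-4 mm thick, 0.6 kg), rad: 0 shut, 1.45 fully down towards the robot (stop). Friction 0.06 N m, damped 0.35 N m s/rad: past about 0.65 rad it sinks open by its own weight, below about 0.3 it sinks shut. Cams on the screws hold it shut (0.03 rad slack) until both are released.
- door_hinge (a point): Middle of the cover's hinge line, its front lower edge, at machine x -98, y 0, z 14 mm; axes as the machine's; the line runs along y.
- door_grip (a point): Middle of the cover's bow handle: a dark round steel bar 10 mm thick and 96 mm long (along machine y) on two end posts, its axis 30 mm above the outside of the top plate. 20 mm behind and 110 mm above the hinge line when the cover is shut; moves with the cover.
- screw_l (a joint): Left (machine +y) captive quarter-turn screw on the cover's top plate, in rad: 0 = fastened, home against its stop; 1.571 = fully released, at its other stop; grows anticlockwise seen from above. Starts at 0 to 0.12. Released for the cover from 1.3 on. Friction about 0.03 N m; stays where it is left.
- screw_r (a joint): Right (machine -y) screw, as screw_l (also anticlockwise to release).
- screw_l_slot (a point): Centre of the floor of the left screw's slot. Steel head 26 mm across, 7 mm high, with one straight slot right across it, 5 wide and 5 mm deep. This point's x axis runs along the slot: along machine x when fastened, along machine y when released. Axis vertical with the cover shut, at machine x 0, y +85 mm, slot floor 96 mm above the desk.
- screw_r_slot (a point): The same for the right screw, at machine y -85.
- driver: Stubby flat-blade screwdriver, 84 mm, 0.12 kg; origin at the blade's tip, z up the shaft to the handle. Blade 13 wide (x) x 2.4 thick (y; last 3 mm 1.6) x 10 mm; shaft 8 mm thick; round collar 40 mm across, 28 to 32 mm above the tip; black square handle 26 x 26 mm from 32 to 84 mm, flats in line with the blade. Starts upright in its block, hanging by the collar.
- stand: Aluminium block that holds the driver, fixed to the desk, 58 x 58 x 32 mm high; origin at the centre of its underside. One vertical round hole through it, 24 mm across with a 3 mm chamfer, in the centre; the driver hangs in it with the collar on the top face, its tip 4 mm above the desk.
- bay0 (a point): Cassette pocket 0 (of 4 in a row along machine y, -1.5 x 53 mm from the middle): centre of its floor, 10 mm above the desk. Pocket 59 (x) x 50 mm (y) between black ribs 12 mm high, 3 mm thick; axes as the machine's. Starts empty.
- bay1 (a point): Cassette pocket 1 (of 4 in a row along machine y, -0.5 x 53 mm from the middle): centre of its floor, 10 mm above the desk. Pocket 59 (x) x 50 mm (y) between black ribs 12 mm high, 3 mm thick; axes as the machine's. Starts empty.
- bay2 (a point): Cassette pocket 2 (of 4 in a row along machine y, +0.5 x 53 mm from the middle): centre of its floor, 10 mm above the desk. Pocket 59 (x) x 50 mm (y) between black ribs 12 mm high, 3 mm thick; axes as the machine's. Starts empty.
- bay3 (a point): Cassette pocket 3 (of 4 in a row along machine y, +1.5 x 53 mm from the middle): centre of its floor, 10 mm above the desk. Pocket 59 (x) x 50 mm (y) between black ribs 12 mm high, 3 mm thick; axes as the machine's. Starts empty.
- cassette0: Coin cassette, closed black plastic box 52 (x) x 44 (y) x 54 mm high with a grey window showing coins on the 44 mm wide sides and two coin discs on top, 0.2 to 0.42 kg; origin at the centre of its underside, z up. Stands on the desk; may be absent. In its pocket the 52 mm side lies along machine x, either way round.
- cassette1: Coin cassette, closed black plastic box 52 (x) x 44 (y) x 54 mm high with a grey window showing coins on the 44 mm wide sides and two coin discs on top, 0.2 to 0.42 kg; origin at the centre of its underside, z up. Stands on the desk; may be absent. In its pocket the 52 mm side lies along machine x, either way round.
- cassette2: Coin cassette, closed black plastic box 52 (x) x 44 (y) x 54 mm high with a grey window showing coins on the 44 mm wide sides and two coin discs on top, 0.2 to 0.42 kg; origin at the centre of its underside, z up. Stands on the desk; may be absent. In its pocket the 52 mm side lies along machine x, either way round.
- cassette3: Coin cassette, closed black plastic box 52 (x) x 44 (y) x 54 mm high with a grey window showing coins on the 44 mm wide sides and two coin discs on top, 0.2 to 0.42 kg; origin at the centre of its underside, z up. Stands on the desk; may be absent. In its pocket the 52 mm side lies along machine x, either way round.
- stamp: Bystander: self-inking hand stamp, grey and black, waisted, 52 x 40 x 72 mm high, loose, origin under its centre; not to be moved.
- mouse: Bystander: black computer mouse, 105 x 60 x 33 mm high, loose, beside the machine's left back corner; origin under its centre; not to be moved.
- stapler: Bystander: black stapler, 36 x 130 (y) x 45 mm high, loose, beside the machine's right back corner; origin under its centre; not to be moved.
Mind the look-alikes: they are no part of the job. Leave any orange or yellow look-alike of the driver alone.

How it is judged:
On the way, in this order (a step that is already met when the one before it is completed fails the run):
1. both screws are released (value of joint each of screw_l, screw_r above 1.3 rad), for 0.2 s.
2. the cover is folded down (value of joint door above 1.3 rad), for 0.2 s.
3. with the cover down, every cassette stands in a pocket (value of joint door above 1 rad and z of cassette0 in the frame of machine between 0.006 and 0.014 m and x of cassette0 in the frame of machine between -0.05 and -0.03 m and y of cassette0 in the frame of machine between -0.086 and 0.086 m and angle between each of cassette0, cassette1, cassette2, cassette3's own z axis and vertical below 0.08 rad and linear speed of each of cassette0, cassette1, cassette2, cassette3 below 0.02 m/s and z of cassette1 in the frame of machine between 0.006 and 0.014 m and x of cassette1 in the frame of machine between -0.05 and -0.03 m and y of cassette1 in the frame of machine between -0.086 and 0.086 m and z of cassette2 in the frame of machine between 0.006 and 0.014 m and x of cassette2 in the frame of machine between -0.05 and -0.03 m and y of cassette2 in the frame of machine between -0.086 and 0.086 m and z of cassette3 in the frame of machine between 0.006 and 0.014 m and x of cassette3 in the frame of machine between -0.05 and -0.03 m and y of cassette3 in the frame of machine between -0.086 and 0.086 m), for 0.2 s.
4. the cover is shut (value of joint door below 0.05 rad), for 0.2 s.
5. both screws are home (value of joint each of screw_l, screw_r below 0.15 rad), for 0.2 s.
At the end, for the whole second after the job is handed in: Both screws within 0.15 rad of home, cover within 0.05 rad of shut, every cassette upright on the floor of a pocket (within 4 mm of it in height), and the screwdriver upright (within 0.15 rad) in its block, collar down to within 8 mm of the block's top, all at rest (all of step 5 and value of joint door below 0.05 rad and z of cassette0 in the frame of machine between 0.006 and 0.014 m and x of cassette0 in the frame of machine between -0.05 and -0.03 m and y of cassette0 in the frame of machine between -0.086 and 0.086 m and angle between each of cassette0, cassette1, cassette2, cassette3's own z axis and vertical below 0.08 rad and linear speed of each of cassette0, cassette1, cassette2, cassette3, driver below 0.02 m/s and z of cassette1 in the frame of machine between 0.006 and 0.014 m and x of cassette1 in the frame of machine between -0.05 and -0.03 m and y of cassette1 in the frame of machine between -0.086 and 0.086 m and z of cassette2 in the frame of machine between 0.006 and 0.014 m and x of cassette2 in the frame of machine between -0.05 and -0.03 m and y of cassette2 in the frame of machine between -0.086 and 0.086 m and z of cassette3 in the frame of machine between 0.006 and 0.014 m and x of cassette3 in the frame of machine between -0.05 and -0.03 m and y of cassette3 in the frame of machine between -0.086 and 0.086 m and horizontal distance between driver and stand below 0.012 m and angle between driver's own z axis and vertical below 0.15 rad and height (world z) of driver below 0.012 m); the robot touches nothing.
It fails at once if the cover is forced while a screw is still fastened (value of joint door above 0.15 rad and value of joint any of screw_l, screw_r below 0.8 rad).
It fails at once if a screw is turned by hand instead of with the screwdriver (contact force between the fingers and screw_l above 2 N or contact force between the fingers and screw_r above 2 N).
It fails at once if the stamp, mouse or stapler is moved more than 3 cm (distance of any of stamp, mouse, stapler from where it was at the start of the episode above 0.03 m).
Of cassette0, cassette1, cassette2, cassette3 only 2 to 4 are there at a start; the rules pass over those that are not, and their reading is None.
At some moment in a run one of cassette0, cassette1, cassette2, cassette3 may be knocked a few centimetres aside while the robot is not near it.
It also fails if it takes over 210 s, if anything falls off the work surface, if the arm or the gripper's body presses on something with over 40 N, if the wrist force passes 120 N, or if a joint passes its speed limit or range.

## Robot

A 7-joint arm with a two-finger parallel gripper is mounted at the origin on the work surface. World frame = base frame: x ahead of the robot, y to its left, z up, the work surface at z = 0. Lengths are in m, angles in rad, forces in N, time in s.
With the tool pointing down it reaches from about 0.35 to 0.9 m from the base axis. Payload 19.9 kg.
Tool frame: the origin (TCP) lies between the finger pads; the fingertips stand 11 mm ahead of it and the grasp point (between the pads) lies 8 mm behind it (nose_length is the distance from the TCP to the fingertips, in m); z points along the fingers, y is the line along which they close (so a half turn about z gives the same grasp; the last joint's range is limited). The gripper opens to 85 mm and grips with 20 to 120 N. Pads are 22 mm wide; open, the fingers measure 114 mm over their backs; the gripper's body (76 mm by 85 mm) begins 54 mm behind the grasp point. The pads swing forward as they close: fully open they stand 13 mm farther back than shut.
Start: joints at [1.163, 0.417, -0.01, 1.614, 0.005, 1.111, -0.053], TCP at [0.224, -0.584, 0.242] pointing down, gripper open.
Joint ranges: [-2.81, 2.81], [-0.39, 2.02], [-1.27, 1.25], [0.06, 2.57], [-1.19, 4.33], [0.19, 2], [-2.82, 2.82]. Speed limits (rad/s): [1.89, 1.89, 2.39, 2.39, 3.01, 3.01, 3.01].

## Interface

Orientations are given as a unit quaternion [w, x, y, z].
In Python, from plant import * gives the robot as it stands.
- The arm moves only by the tool drive_tool, never from a script. Its argument "moves" is a list that holds one entry, the list of rows, each a list of 5 numbers: the shift along the tool's x, y, z each as a share of 0.2 m, from -1 to 1, then the turn about the tool's z as a share of 0.5 rad, from -1 to 1, then the closure, from -1 (fully open) to 1 (shut). In form: [[[tx, ty, tz, turn, gripper], ...]]. A call has 1 to 8 rows; each row shifts and turns the commanded pose from where the row before left it, along the tool's axes as they then stand; what a row does not reach is not made up. A row lasts 1/12 s, in which the tool goes at most 41.7 mm and 7.16 degrees, less where a joint would pass 70% of its speed; a pose out of reach is approached as far as the arm can. A call with a number of a shift or a turn outside -1 to 1 is refused whole. A call with a gripper value outside its range is refused whole. The fingers move at their own pace and stop on an object; "force" is the grip in N (left out, the last holds). Time passes only in rows, so rows that do not move let the fingers close. It gives the time, the measured TCP pose, the force, the opening and the grip force at its end, in the units of the state.
- sense(): the state, without advancing time (a new reading comes with each control period).
- read_camera(name): name is "scene" or "side" or "wrist"; returns the picture (420x560x3 uint8, blue, green, red); there is no depth.
- camera_model(name): a dict with "camera_matrix" (3x3 intrinsics, pixels), "D" ([k1, k2, p1, p2, k3] as OpenCV has them; the pictures are not rectified), "pose" (4x4, takes a point from camera to world coordinates). Camera axes: x right, y up, looking along -z (the intrinsics and any distortion apply to the point x, -y, -z); pixel columns grow to the right and rows downward; lengths in m; the calibration is good to about 2 mm. A picture is of the moment at which its call begins: read the wrist's pose just before it. camera_model takes no time and is no camera call; for the wrist camera it gives the pose at the moment of the call.
- job_done(): hands the job in; it is judged then, once.
Trained networks look in the newest picture that a camera, given by its name, has taken for a name from the list of things; names that differ only in an ending like _2 or _b are one class to them, and where a whole thing is asked for, a point or a joint stands for the part that bears it (a point fixed in the world has none). Each returns a list of dicts, best first, with "p" (0 to 1); they miss things now and then, are a little off and sometimes report something else, mostly with a low value. They report only what shows in the picture. A call takes as long as a camera call. They do not tell look-alikes from the thing itself.
- boxes_of(camera, target): "bbox" ([left, top, right, bottom] in pixels, round what is visible of it).
- outline_of(camera, target): "pixels" (420x560 bool, what is visible of it) and "bbox" ([left, top, right, bottom] in pixels, round what is visible of it).
The state is a dict: "t": time; "q": joint angles; "qvel": joint speeds; "effort": joint torques, N m; "position": TCP position; "tool_rot": TCP orientation; "contact_force": force on the tool from outside, world axes, zero at the start; "torque": the same for the moment, N m; "opening": finger opening in m; "gripper_force": force on a finger pad.
Only numpy, scipy, OpenCV 4.12 (cv2) and the standard library are available. Lean on these libraries where they do the work, as an engineer would, in place of code of your own. Each camera call takes 0.05 s, during which the arm holds its last target. There are 200 camera calls.

## Working session

There is one attempt and no reset: what is moved stays moved. The work goes in short steps, Python scripts to look and compute and a tool call to move; the robot and the scene stay as the last step left them, time stands still between calls to the robot, and variables do not carry over. Pictures are saved under pics/ and viewed, at most 14 in all, crops included, and the job is handed in when it is done.

Besides the shell and the picture viewer there is one more tool, called after "Emit:" in YAML: its name, and indented under it one key for each argument. drive_tool: Moves the arm, as the interface text tells. Its arguments: {"type":"object","properties":{"moves":{"type":"array"},"force":{"type":"number"}},"required":["moves"]}

```bash
mkdir -p pics; ls; cat > a.py <<'E'
from plant import *
import cv2,numpy as np
E
python3 - <<'E'
from a import *
s=sense();print(s)
for n in("scene","side"):
    cv2.imwrite(f"pics/{n}0.png",read_camera(n))
    m=camera_model(n);print(n,m)
    for t in("machine","driver","stand","cassette0","stamp","screw_l","door_grip"):
        print(t,[(np.round(b["bbox"]).astype(int).tolist(),round(b["p"],2)) for b in boxes_of(n,t)])
print(camera_model("wrist"))
E
```

```text
pics
{'t': 0.0, 'q': array([ 1.16347598,  0.41798933, -0.01030667,  1.61416319,  0.00470535,
        1.11071848, -0.05297879]), 'qvel': array([ 1.43041283e-03,  2.79294551e-04,  1.16929449e-04, -8.28620126e-04,
        2.44303021e-03, -7.56450516e-05,  7.97323504e-04]), 'effort': array([ 3.04938692e-05, -8.64459372e+01,  6.78673480e-01, -4.34910750e+01,
        1.90178433e-02,  7.38069793e-03, -5.10553878e-05]), 'position': array([ 0.22344359, -0.58333378,  0.24165529]), 'tool_rot': array([-6.06295472e-04,  9.83315131e-01,  1.81909210e-01, -1.61062494e-04]), 'contact_force': array([-0.68334282,  0.26819806,  0.28458204]), 'torque': array([ 0.01530922,  0.04157532, -0.03550429]), 'gripper_force': 0.0, 'opening': 0.08529304070633874}
scene {'camera_matrix': array([[411.16749593,   0.        , 280.42673628],
       [  0.        , 411.16749593, 209.92129759],
       [  0.        ,   0.        ,   1.        ]]), 'D': array([-0.07281298,  0.        ,  0.        ,  0.        ,  0.        ]), 'pose': array([[ 0.81956595, -0.46166426,  0.33937851,  0.93213811],
       [ 0.57276416,  0.6765229
[... 1549 characters left out ...]
w_l [([246, 177, 256, 185], 0.62), ([182, 162, 292, 266], 0.3)]
door_grip [([213, 174, 292, 265], 0.8)]
{'camera_matrix': array([[329.18463637,   0.        , 277.23974093],
       [  0.        , 329.18463637, 207.5310029 ],
       [  0.        ,   0.        ,   1.        ]]), 'D': array([0.01753752, 0.        , 0.        , 0.        , 0.        ]), 'pose': array([[ 3.57227969e-01,  8.85445912e-01,  2.97277169e-01,
         2.99290090e-01],
       [-9.34016975e-01,  3.38884267e-01,  1.13003291e-01,
        -5.53439060e-01],
       [-6.84253731e-04, -3.18029858e-01,  9.48080451e-01,
         3.74666413e-01],
       [ 0.00000000e+00,  0.00000000e+00,  0.00000000e+00,
         1.00000000e+00]])}
```

View pics/scene0.png

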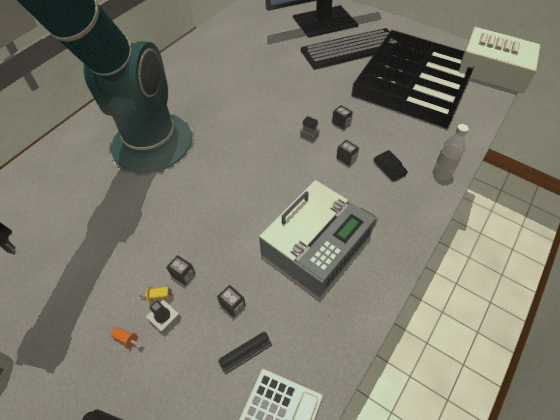

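View pics/side0.png

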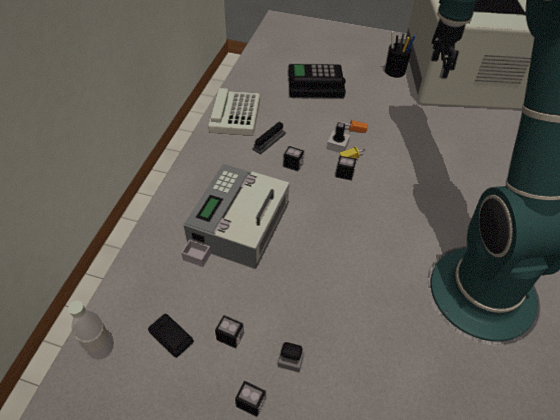

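Both pictures agree. The black driver stands in its block at scene (161,312) and side (340,135). The yellow and orange look-alikes lie beside it. The cassettes are at scene (231,301), (180,270), (347,152) and (342,117), and the stamp is at (310,128). The machine is at (318,240), with its handle facing the robot. Next I fit the poses from the outlines.

```bash
cat > a.py <<'E'
from plant import *
import cv2,numpy as np
from scipy.optimize import minimize
from scipy.spatial.transform import Rotation as Rn
F=np.diag([1,-1,-1])
def proj(m,P):
    Tw=np.linalg.inv(m["pose"]);R=F@Tw[:3,:3];t=F@Tw[:3,3]
    return cv2.projectPoints(np.asarray(P,float).reshape(-1,3),cv2.Rodrigues(R)[0],t,m["camera_matrix"],m["D"])[0].reshape(-1,2)
def toplane(m,uv,z):
    p=cv2.undistortPoints(np.asarray(uv,float).reshape(-1,1,2),m["camera_matrix"],m["D"]).reshape(-1,2)
    d=np.c_[p,np.ones(len(p))]@F@m["pose"][:3,:3].T;o=m["pose"][:3,3]
    return o+d*((z-o[2])/d[:,2])[:,None]
def box(dx,dy,h,x0=0,y0=0,z0=0):
    return np.array([[x0+sx*dx/2,y0+sy*dy/2,z0+z] for sx in(-1,1) for sy in(-1,1) for z in(0,h)])
def pl(pose,P):
    x,y,a=pose;c,s=np.cos(a),np.sin(a);P=np.asarray(P)
    return np.c_[x+c*P[:,0]-s*P[:,1],y+s*P[:,0]+c*P[:,1],P[:,2]]
def fit(obs,parts,x0,S=4):
    """obs: [(model,mask)], parts: convex pieces; pose by blurred-silhouette overlap"""
    ms=[]
    for m,k in obs:
        ys,xs=np.nonzero(k);x1,y1=xs.min()-12,ys.min()-12;w,h=xs.max()-x1+12,ys.max()-y1+12
        sub=np.zeros((h,w),np.uint8);sub[ys-y1,xs-x1]=255
        ms.append((m,(x1,y1),cv2.resize(sub,None,fx=S,fy=S)/255.))
    def cost(p):
        c=0
        for m,o,k in ms:
            r=np.zeros(k.shape,np.uint8)
            for P in parts:
                q=(proj(m,pl(p,P))-o+.5)*S
                cv2.fillConvexPoly(r,cv2.convexHull(np.round(q*16).astype(np.int32)),255,cv2.LINE_AA,4)
            c+=np.abs(r/255.-k).sum()/k.sum()
        return c/len(ms)
    best=None
    for a in(np.linspace(0,np.pi,6,endpoint=False) if len(x0)==2 else [x0[2]]):
        i=np.array([*x0[:2],a]);r=minimize(cost,i,method="Nelder-Mead",options=dict(initial_simplex=i+np.vstack([np.zeros(3),np.diag([.01,.01,.2])]),xatol=1e-4,fatol=1e-4))
        if best is None or r.fun<best.fun:best=r
    return best.x,best.fun
CAS=[box(.052,.044,.054)];ST=[box(.058,.058,.032)]
MA=[box(.2,.24,.094)];
def outl(n,t,pmin=.3):return [o for o in outline_of(n,t) if o["p"]>pmin]
E
python3 - <<'E'
from a import *
M={n:camera_model(n) for n in("scene","side")}
for n in M: read_camera(n)
for t,parts,h in(("cassette0",CAS,.027),("stand",ST,.016),("machine",MA,.047),("stamp",[box(.052,.04,.072)],.036),("mouse",[box(.105,.06,.033)],.016),("stapler",[box(.036,.13,.045)],.02)):
    O={n:[(o,toplane(M[n],[[(o["bbox"][0]+o["bbox"][2])/2,(o["bbox"][1]+o["bbox"][3])/2]],h)[0]) for o in outl(n,t)] for n in M}
    for o,c in O["scene"]:
        for o2,c2 in O["side"]:
            if np.hypot(*(c-c2)[:2])<.04:
                p,f=fit([(M["scene"],o["pixels"]),(M["side"],o2["pixels"])],parts,c[:2]/2+c2[:2]/2)
                print(t,np.round(p,4),round(f,3),"r",round(np.hypot(*p[:2]),3),round(o["p"],2),round(o2["p"],2))
    print({n:[np.round(c[:2],3).tolist() for o,c in O[n]] for n in O})
E
```

```text
cassette0 [ 0.582   0.2999 -0.0917] 0.124 r 0.655 0.84 0.64
cassette0 [ 0.4298 -0.3041 -0.0062] 0.104 r 0.526 0.65 0.92
cassette0 [ 0.59   -0.2957 -0.0667] 0.134 r 0.66 0.61 0.55
{'scene': [[0.487, 0.442], [0.584, 0.298], [0.432, -0.304], [0.594, -0.298], [0.644, -0.073]], 'side': [[0.427, -0.307], [0.577, 0.3], [0.591, -0.309]]}
stand [ 0.4781 -0.4233  1.4506] 0.673 r 0.639 0.63 0.81
{'scene': [[0.479, -0.419], [0.675, -0.013]], 'side': [[0.477, -0.417], [0.639, -0.035]]}
machine [ 0.6717 -0.0235 -0.0795] 0.046 r 0.672 0.87 0.88
{'scene': [[0.68, -0.035]], 'side': [[0.675, -0.012], [0.431, -0.283]]}
stamp [0.4294 0.318  3.3204] 0.267 r 0.534 0.91 0.9
{'scene': [[0.439, 0.306], [0.68, -0.027]], 'side': [[0.426, 0.326]]}
mouse [0.7117 0.3441 2.6206] 0.296 r 0.791 0.87 0.73
mouse [0.7236 0.0575 0.9288] 0.868 r 0.726 0.61 0.42
{'scene': [[0.72, 0.329], [0.669, -0.007]], 'side': [[0.713, 0.347], [0.685, -0.176], [0.688, -0.032]]}
stapler [ 0.6928 -0.3747  2.8149] 0.318 r 0.788 0.84 0.87
{'scene': [[0.697, -0.377], [0.482, -0.421]], 'side': [[0.699, -0.371]]}
```

```bash
cat >> a.py <<'E'
def yaw(s=None):
    s=s or sense();q=s["tool_rot"];R=Rn.from_quat([*q[1:],q[0]]).as_matrix();return np.arctan2(R[1,0],R[0,0])
def go(x,y,z,a=None,s=None):
    "shares (total) along tool axes, before turning, and turn share"
    s=s or sense();p=s["position"];w=yaw(s);d=np.array([x,y,z])-p
    c,sn=np.cos(w),np.sin(w);t=np.array([c*d[0]+sn*d[1],sn*d[0]-c*d[1],-d[2]])/.2
    da=0 if a is None else -((a-w+np.pi)%(2*np.pi)-np.pi)/.5
    print("go shares",np.round(t,3),"turn",round(da,3),"rows>=",int(np.ceil(max(np.linalg.norm(t)/.2,abs(da)/.25))),"yaw",round(w,3),"pos",np.round(p,4),"q7",round(s["q"][6],2),"t",round(s["t"],2));return t,da
E
python3 - <<'E'
from a import *
go(.478+.03,-.423,.24,.366)
E
```

```text
go shares [ 1.616 -0.241  0.011] turn -0.0 rows>= 9 yaw 0.366 pos [ 0.2235 -0.5836  0.2423] q7 -0.05 t 1.5
```

Emit:
drive_tool:
  moves:
    - [[0.2,-0.03,0,0,-1],[0.2,-0.03,0,0,-1],[0.2,-0.03,0,0,-1],[0.2,-0.03,0,0,-1],[0.2,-0.03,0,0,-1],[0.2,-0.03,0,0,-1],[0.2,-0.03,0,0,-1],[0.2,-0.03,0,0,-1]]

```text
t: 2.17
position: [0.5068, -0.4231, 0.2424]
tool_rot: [0.0, 0.983, 0.182, 0.0]
contact_force: [0.5, -0.9, -0.1]
opening: 0.0852
gripper_force: 0.0
```

Emit:
drive_tool:
  moves:
    - [[0,0,0,0,-1],[0,0,0,0,-1]]

```text
t: 2.33
position: [0.5074, -0.4222, 0.2419]
tool_rot: [-0.0, 0.983, 0.184, 0.0]
contact_force: [-0.6, -1.1, 0.3]
opening: 0.0855
gripper_force: 0.0
```

```bash
python3 - <<'E'
from a import *
go(.478,-.423,.24,.366)
m=camera_model("wrist");cv2.imwrite("pics/w1.png",read_camera("wrist"))
for t in("driver","stand"):
    for o in outl("wrist",t): print(t,np.round(o["bbox"]),round(o["p"],2))
print(proj(m,[[.478,-.423,.032],[.478,-.423,.088]]))
E
```

```text
go shares [-0.138 -0.05   0.009] turn 0.008 rows>= 1 yaw 0.37 pos [ 0.5074 -0.4222  0.2419] q7 -0.6 t 2.33
driver [250. 188. 286. 239.] 0.83
driver [194. 195. 240. 265.] 0.78
driver [144.   5. 220.  92.] 0.73
driver [313. 227. 349. 288.] 0.57
driver [ 2.  1. 32. 20.] 0.53
stand [235. 166. 303. 238.] 0.55
[[269.57882856 202.75707948]
 [268.16428033 221.04620733]]
```

View pics/w1.png

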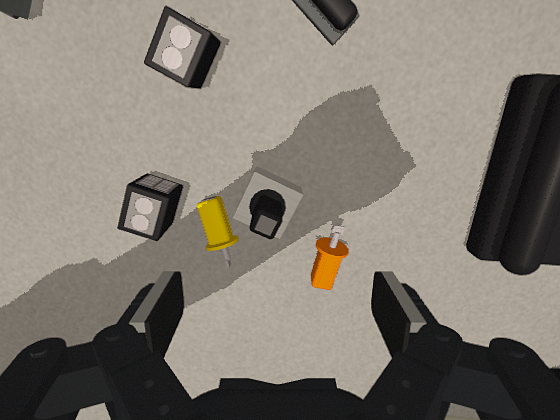

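The wrist picture shows the driver at (267,212) in its light block, with the square top of its handle at about (265,228). Yellow lies at (216,225) and orange at (326,265). I'll measure the handle's square top face.

```bash
python3 - <<'E'
from a import *
im=cv2.imread("pics/w1.png");c=im[160:245,230:310]
cv2.imwrite("pics/w1c.png",cv2.resize(c,None,fx=7,fy=7,interpolation=cv2.INTER_CUBIC))
g=cv2.cvtColor(im,cv2.COLOR_BGR2GRAY);print(g[205:244:2,244:290:2])
E
```

```text
[[152 151 151  15  31  29  13  14  24  22  16  13  19  15  21  19  19  15
   16  25  29 162 150]
 [150 151 152  14  28  22  18  16  19  15  16  20  14  18  20  21  18  16
   16  25  17 137 151]
 [150 149 158  11  27  18  19  17  19  22  22  15  21  18  19  17  21  15
   20  24  34 165 150]
 [153 151 157  38  25  20  19  22  34  25  25  18  21  19  16  18  15  13
   18  24  68 155 151]
 [147 150 155  70  19  16  24  27  30  33  32  26  26  25  19  17  17  15
   16  22  97 150 148]
 [154 151 149 161   3  19  19  25  52  98  28  28  28  30  29  23  21  17
   17  20 160 149 148]
 [144 148 154 155   3  21  25  26  94 103 105 106  36  25  30  28  23  28
   18 102 153 146 147]
 [149 145 145 145  12  21  24  47 107 102 101 102 105 108  69  20  28  29
   19 100 155 152 152]
 [148 149 151 113   8  24  23  87 102 102 102 102 102 103 103 108  87  27
   18  89 145 150 150]
 [132 152 154  38  19  23  38 109 101 102 102 103 102 101 102 104  80  26
   22 164 150 150 123]
 [116 116 126   1  24  23  80 102 102 103  99 101 102 101 102 106  19  17
   94 152 151 150 114]
 [121 123 121   9  18  29 109 100 101 102 101 101 103 102 105  59  26  43
  162 152 149 122 113]
 [120 119 128   0  18  50 113 104 101 102 102 101 100 103 100  17  14 113
  150 147 149 113 115]
 [117 119 125 129  28  13  15  30  99 107 104 103 101 102  60  22  37 158
  151 151 120 110 114]
 [121 128 123 121 124 128  29   7  20  30  99 110 104  99  21  15 113 149
  144 145 115 114 116]
 [121 124 121 117 116 118 122 127  93   6  13  22  61  64  22  42 158 148
  153 115 116 114 113]
 [118 117 117 116 119 116 120 117 122 126 124  32  14  22  12  84 140 152
  137 114 119 115 114]
 [117 118 120 119 123 121 120 118 114 117 120 126 128 104 130 119 113 116
  119 122 123 115 120]
 [117 118 122 124 124 121 124 121 125 123 121 116 118 123 118 117 120 119
  124 118 117 119 121]
 [118 120 121 122 122 118 122 123 120 121 116 116 118 118 116 122 119 115
  119 123 119 113 113]]
```

View pics/w1c.png

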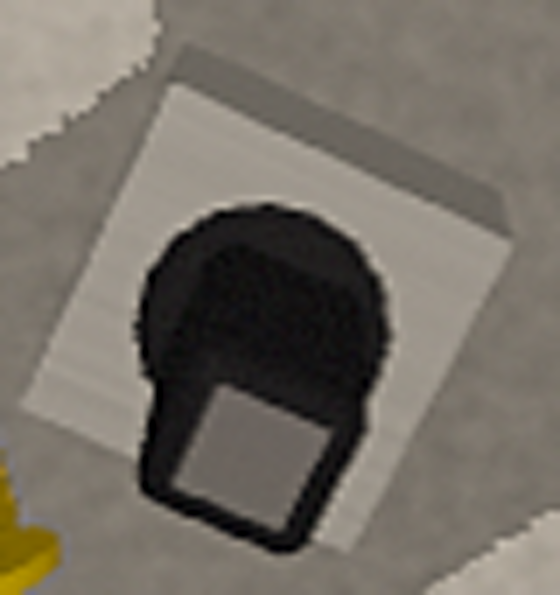

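The crop shows the grey square cap turned about 20° from the image axes, in line with the block.

```bash
python3 - <<'E'
from a import *
m=camera_model("wrist");im=cv2.imread("pics/w1.png");g=cv2.cvtColor(im,cv2.COLOR_BGR2GRAY)
k=np.zeros_like(g);k[213:238,252:280]=((g[213:238,252:280]>60)&(g[213:238,252:280]<112))*255
n,l,st,c=cv2.connectedComponentsWithStats(k);i=l[226,264];ys,xs=np.nonzero(l==i);print(st[i])
P=toplane(m,np.c_[xs,ys],.088)
r=cv2.minAreaRect((P[:,:2]*1000).astype(np.float32));print(r)
k=((g>138)*255).astype(np.uint8);k[:160]=0;k[:,:225]=0;k[250:]=0;k[:,310:]=0
n,l,st,c=cv2.connectedComponentsWithStats(k);i=l[190,245];ys,xs=np.nonzero(l==i);print(st[i])
print(cv2.minAreaRect((toplane(m,np.c_[xs,ys],.032)[:,:2]*1000).astype(np.float32)))
for a in np.deg2rad(r[2]+np.arange(4)*90): go(r[0][0]/1000,r[0][1]/1000,.15,a)
E
```

```text
[255 215  22  21 282]
((469.7994689941406, -424.9881286621094), (16.463926315307617, 16.45075798034668), 85.77763366699219)
[     0      0    560    420 233104]
((420.8076171875, -458.50494384765625), (506.8099365234375, 764.1013793945312), 20.858430862426758)
go shares [-0.16  -0.063  0.461] turn -2.266 rows>= 10 yaw 0.364 pos [ 0.5042 -0.4253  0.2422] q7 -0.59 t 2.48
go shares [-0.16  -0.063  0.461] turn -5.407 rows>= 22 yaw 0.364 pos [ 0.5042 -0.4253  0.2422] q7 -0.59 t 2.48
go shares [-0.16  -0.063  0.461] turn 4.018 rows>= 17 yaw 0.364 pos [ 0.5042 -0.4253  0.2422] q7 -0.59 t 2.48
go shares [-0.16  -0.063  0.461] turn 0.876 rows>= 4 yaw 0.364 pos [ 0.5042 -0.4253  0.2422] q7 -0.59 t 2.48
```

```bash
cat >> a.py <<'E'
def cap(lo=60,hi=112,z=.088,guess=None):
    "cap of the upright driver: centre, angle (world)"
    m=camera_model("wrist");im=read_camera("wrist");g=cv2.cvtColor(im,cv2.COLOR_BGR2GRAY)
    u,v=np.round(proj(m,[guess])[0]).astype(int)
    k=np.zeros_like(g);s=np.s_[v-18:v+19,u-18:u+19];k[s]=((g[s]>lo)&(g[s]<hi))*255
    k=cv2.morphologyEx(k,cv2.MORPH_OPEN,np.ones((5,5)))
    n,l,st,c=cv2.connectedComponentsWithStats(k)
    i=1+np.argmin([np.hypot(*(c[j]-[u,v]))+ (1e3 if st[j,4]<150 else 0) for j in range(1,n)])
    ys,xs=np.nonzero(l==i);r=cv2.minAreaRect((toplane(m,np.c_[xs,ys],z)[:,:2]*1000).astype(np.float32))
    return np.round(r[0],1),np.round(r[1],1),round(r[2],1),st[i,4],im
E
python3 - <<'E'
from a import *
for i in range(6):
    s=sense();m=camera_model("wrist");print(np.round(s["position"],4),np.round(m["pose"][:3,3],4),round(s["t"],3),*cap(guess=[.474,-.424,.088])[:4])
E
```

```text
[ 0.5042 -0.4253  0.2422] [ 0.58   -0.3952  0.3746] 2.483 [ 473.5 -421.9] [16.5 15.8] 86.3 270
[ 0.5041 -0.4254  0.2423] [ 0.5799 -0.3953  0.3747] 2.533 [ 473.5 -421.8] [16.2 15.6] 87.4 260
[ 0.5041 -0.4254  0.2424] [ 0.5799 -0.3953  0.3747] 2.583 [ 473.8 -421.7] [15.4 16.4] 1.0 254
[ 0.5042 -0.4253  0.2424] [ 0.5801 -0.3952  0.3748] 2.633 [ 473.5 -421.9] [16.4 15.8] 86.3 270
[ 0.5044 -0.4251  0.2424] [ 0.5802 -0.395   0.3748] 2.683 [ 473.2 -421.9] [16.  15.9] 20.6 251
[ 0.5046 -0.425   0.2424] [ 0.5804 -0.3948  0.3748] 2.733 [ 473.5 -421.7] [16.  15.9] 85.9 260
```

Emit:
drive_tool:
  moves:
    - [[-0.08,-0.03,0.09,0.22,-1],[-0.06,-0.03,0.09,0.22,-1],[0,0,0.09,0.22,-1],[0,0,0.09,0.22,-1],[0,0,0,0,-1],[0,0,0,0,-1],[0,0,0,0,-1],[0,0,0,0,-1]]

```text
t: 3.45
position: [0.4755, -0.4221, 0.1716]
tool_rot: [0.0, 0.999, -0.036, 0.001]
contact_force: [0.2, -0.0, 0.0]
opening: 0.0855
gripper_force: 0.0
```

```bash
python3 - <<'E'
from a import *
for i in range(3):
    s=sense();print(np.round(s["position"],4),round(yaw(),3),*(r:=cap(guess=[.4735,-.4218,.088]))[:4])
cv2.imwrite("pics/w2.png",r[4])
E
```

```text
[ 0.4755 -0.4221  0.1716] -0.071 [ 473.4 -422.6] [14.8 13.5] 85.9 401
[ 0.4754 -0.4221  0.1715] -0.072 [ 473.3 -422.6] [14.8 13.5] 85.8 409
[ 0.4753 -0.422   0.1713] -0.073 [ 473.3 -422.5] [14.9 13.5] 85.8 415
```

View pics/w2.png

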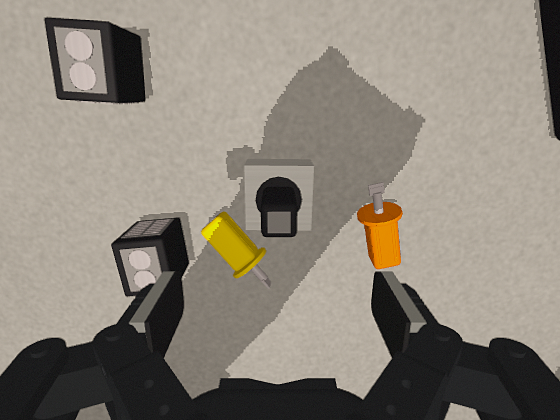

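Emit:
drive_tool:
  moves:
    - [[-0.01,0.002,0.14,0,-0.2],[0,0,0.14,0,-0.2],[0,0,0.14,0,-0.2],[0,0,0.137,0,-0.2],[0,0,0,0,-0.2],[0,0,0,0,0.3],[0,0,0,0,1],[0,0,0,0,1]]
  force: 60

```text
t: 4.27
position: [0.4738, -0.4227, 0.061]
tool_rot: [0.001, 0.999, -0.037, 0.001]
contact_force: [-0.6, -0.6, -1.0]
opening: 0.0255
gripper_force: 58.8
```

Emit:
drive_tool:
  moves:
    - [[0,0,0,0,1],[0,0,0,0,1],[0,0,0,0,1],[0,0,0,0,1]]

```text
t: 4.6
position: [0.4738, -0.4227, 0.0609]
tool_rot: [0.001, 0.999, -0.037, 0.001]
contact_force: [-0.0, 0.2, 10.0]
opening: 0.025
gripper_force: 60.2
```

Emit:
drive_tool:
  moves:
    - [[0,0,-0.1,0,1],[0,0,-0.2,0,1],[0,0,-0.2,0,1],[0,0,-0.2,0,1],[0,0,-0.2,0,1],[0,0,-0.2,0,1],[0,0,0,0,1],[0,0,0,0,1]]
  force: 90

```text
t: 5.27
position: [0.4736, -0.4225, 0.2822]
tool_rot: [0.002, 0.999, -0.037, 0.002]
contact_force: [-0.2, -0.0, -2.7]
opening: 0.0249
gripper_force: 88.4
```

```bash
python3 - <<'E'
from a import *
s=sense();print(np.round(s["position"],4),yaw(),s["opening"])
p=s["position"];out=[]
for n in("scene","side","wrist"):
    m=camera_model(n);im=read_camera(n)
    u,v=proj(m,[p-[0,0,.05]])[0].astype(int);print(n,u,v)
    h=22 if n!="wrist" else 40
    if n=="wrist":print([ (np.round(o["bbox"]),round(o["p"],2)) for o in outl(n,"driver")])
    u=np.clip(u,h,560-h);v=np.clip(v,h,420-h)
    out.append(cv2.resize(im[v-h:v+h,u-h:u+h],(264,264),interpolation=cv2.INTER_CUBIC))
cv2.imwrite("pics/d1.png",np.hstack(out))
E
```

```text
[ 0.4736 -0.4225  0.2822] -0.07412056896614522 0.02486104756590778
scene 136 278
side 346 87
wrist 280 239
[(array([242., 222., 313., 346.]), 0.59), (array([341., 159., 370., 222.]), 0.55)]
```

View pics/d1.png

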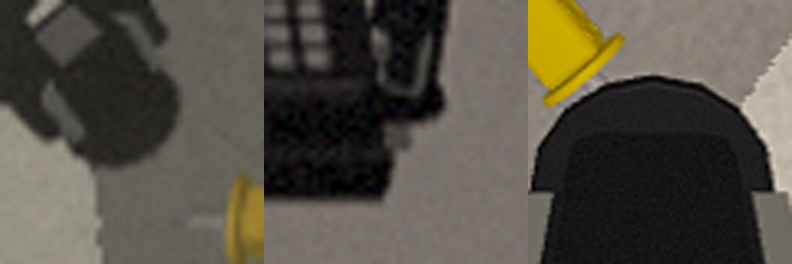

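```bash
python3 - <<'E'
from a import *
go(.56,-.03,.36,-.08)
E
```

```text
go shares [ 0.291 -1.985 -0.412] turn 0.012 rows>= 11 yaw -0.074 pos [ 0.4725 -0.4216  0.2776] q7 -0.97 t 5.47
```

Emit:
drive_tool:
  moves:
    - [[0.025,-0.17,-0.055,0,1],[0.025,-0.18,-0.055,0,1],[0.025,-0.18,-0.055,0,1],[0.025,-0.18,-0.055,0,1],[0.025,-0.18,-0.05,0,1],[0.025,-0.18,-0.05,0,1],[0.025,-0.18,-0.04,0,1],[0.025,-0.18,-0.04,0,1]]

```text
t: 6.13
position: [0.5339, -0.1379, 0.3584]
tool_rot: [-0.0, 0.999, -0.037, -0.001]
contact_force: [1.0, -0.7, -1.6]
opening: 0.0251
gripper_force: 88.6
```

Emit:
drive_tool:
  moves:
    - [[0.03,-0.18,0,0,1],[0.03,-0.18,0,0,1],[0.03,-0.18,0,0,1],[0,0,0,0,1],[0,0,0,0,1],[0,0,0,0,1],[0,0,0,0,1]]

```text
t: 6.72
position: [0.5598, -0.0344, 0.3583]
tool_rot: [0.0, 0.999, -0.038, -0.001]
contact_force: [0.1, 0.8, -0.0]
opening: 0.0252
gripper_force: 88.8
```

```bash
python3 - <<'E'
from a import *
s=sense();print(np.round(s["position"],4),yaw(),s["opening"])
p=s["position"];out=[]
m=camera_model("wrist");np.save("w3.npy",m["pose"]);W=read_camera("wrist");cv2.imwrite("pics/w3raw.png",W)
for t in("screw_l","screw_r_slot","machine","door_grip"): print(t,[(np.round(b["bbox"]),round(b["p"],2)) for b in boxes_of("wrist",t)])
Q=(.6717,-.0235,-.0795)
print(proj(m,pl(Q,[[0,.085,.096],[0,-.085,.096]])))
m=camera_model("side");im=read_camera("side");u,v=proj(m,[p-[0,0,.05]])[0].astype(int);h=20
c=im[v-h:v+h,u-h:u+h]
cv2.imwrite("pics/w3.png",np.hstack([W,np.vstack([cv2.resize(c,(240,240),interpolation=cv2.INTER_CUBIC),np.zeros((180,240,3),np.uint8)])]))
E
```

```text
[ 0.5598 -0.0344  0.3583] -0.07567571885332292 0.025169878822702798
screw_l [(array([171.,  55., 194.,  81.]), 0.91), (array([328.,  55., 349.,  84.]), 0.66)]
screw_r_slot [(array([324.,  57., 350.,  82.]), 0.63)]
machine [(array([123.,   0., 376., 163.]), 0.63), (array([514., 174., 560., 216.]), 0.18)]
door_grip [(array([150.,  54., 369., 160.]), 0.74), (array([127.,   1., 376., 160.]), 0.17)]
[[183.46286606  67.57023775]
 [337.63870045  68.23062155]]
```

View pics/w3.png

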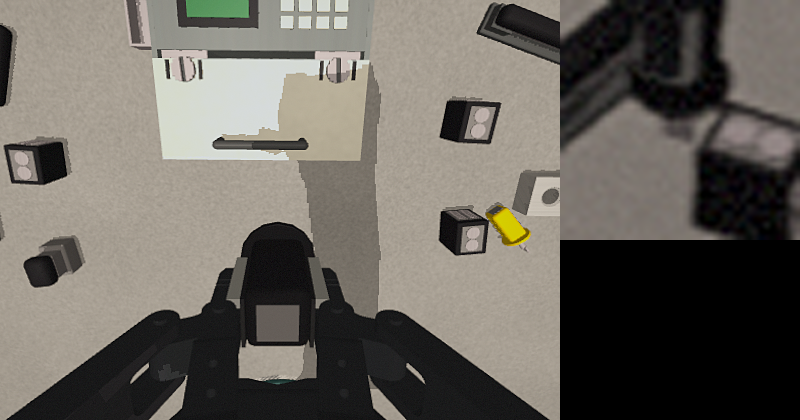

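The picture shows the screws at (183,68) and (338,69), matching the machine pose prediction to about 1 px, and both slots run along tool x. The handle cap is square in the grip at (277,323). In the side crop the blade shows broad, so it lies along tool x. Next I move in closer to the left screw.

```bash
cat >> a.py <<'E'
Q=(.6717,-.0235,-.0795)
def mw(x,y,z=0):return pl(Q,[[x,y,z]])[0]
E
python3 - <<'E'
from a import *
print(mw(0,.085),mw(0,-.085))
x,y,_=mw(-.085,.085);go(x,y,.20,-.05)
m=camera_model("wrist");m["pose"]=np.load("w3.npy");g=cv2.imread("pics/w3raw.png",0)
k=((g>85)&(g<125)).astype(np.uint8);k[:295]=0;k[352:]=0;k[:,:248]=0;k[:,308:]=0
k=cv2.morphologyEx(k,cv2.MORPH_OPEN,np.ones((5,5)))
n,l,st,c=cv2.connectedComponentsWithStats(k);j=1+np.argmax(st[1:,4]);ys,xs=np.nonzero(l==j);print(st[j],c[j])
R=np.array([.5598,-.0344,.3583])
for dz in(.02,.027,.034):
  P=toplane(m,np.c_[xs,ys],R[2]+dz);r=cv2.minAreaRect(((P[:,:2]-R[:2])*1000).astype(np.float32));print(dz,r)
E
```

```text
[0.67845038 0.06123153 0.        ] [ 0.66494962 -0.10823153  0.        ]
go shares [ 0.13  -0.52   0.794] turn -0.05 rows>= 5 yaw -0.075 pos [ 0.56   -0.0338  0.3589] q7 -1.69 t 7.02
[ 257  306   42   35 1464] [277.41598361 322.94057377]
0.02 ((-6.301012992858887, 1.3036394119262695), (16.959430694580078, 16.501358032226562), 85.65328979492188)
0.027 ((-0.8552541732788086, 0.8891825675964355), (15.902191162109375, 15.472676277160645), 85.65328979492188)
0.034 ((4.590506076812744, 0.47472524642944336), (14.844949722290039, 14.443990707397461), 85.65328979492188)
```

Emit:
drive_tool:
  moves:
    - [[0.025,-0.1,0.16,0,1],[0.025,-0.1,0.16,0,1],[0.025,-0.1,0.16,-0.05,1],[0.025,-0.11,0.16,0,1],[0.025,-0.11,0.154,0,1],[0,0,0,0,1],[0,0,0,0,1],[0,0,0,0,1]]

```text
t: 7.68
position: [0.5919, 0.0683, 0.2006]
tool_rot: [0.0, 1.0, -0.025, 0.0]
contact_force: [0.3, 0.3, -0.7]
opening: 0.025
gripper_force: 88.7
```

```bash
python3 - <<'E'
from a import *
for i in range(2):
    s=sense();m=camera_model("wrist");im=read_camera("wrist")
    print(np.round(s["position"],4),round(yaw(s),3))
    b=boxes_of("wrist","screw_l");print([(np.round(o["bbox"],1),round(o["p"],2)) for o in b])
    bb=np.array(b[0]["bbox"]);print(toplane(m,[[(bb[0]+bb[2])/2,(bb[1]+bb[3])/2]],.099))
print(proj(m,[mw(0,.085,.101)]))
u,v=proj(m,[mw(0,.085,.101)])[0].astype(int)
cv2.imwrite("pics/s1raw.png",im);np.save("s1.npy",m["pose"])
cv2.imwrite("pics/s1.png",cv2.resize(im[max(v-30,0):v+30,u-40:u+40],None,fx=8,fy=8,interpolation=cv2.INTER_CUBIC));print(u-40,max(v-30,0))
E
```

```text
[0.5919 0.0683 0.2006] -0.05
[(array([512.2,  74.5, 557.3, 117.7]), 0.63)]
[[ 0.66412576 -0.10594397  0.099     ]]
[0.5922 0.0678 0.2014] -0.051
[(array([513.8,  79.2, 558.7, 117.8]), 0.78), (array([261.9,  69.1, 302.9, 108.9]), 0.75)]
[[ 0.66276589 -0.10839903  0.099     ]]
[[282.10927531  88.53733842]]
242 58
```

View pics/s1.png

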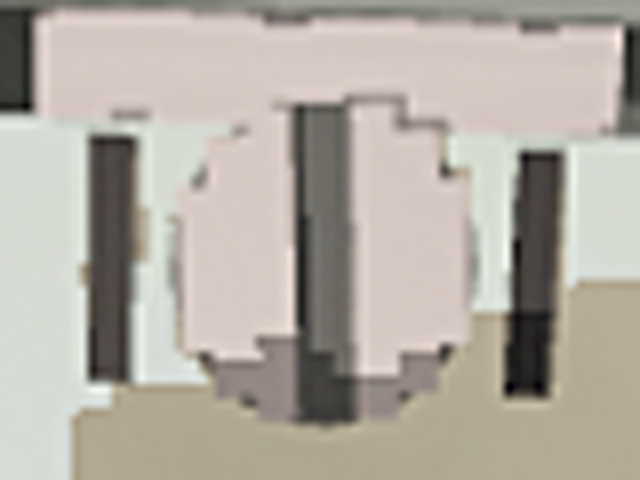

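```bash
python3 - <<'E'
from a import *
m=camera_model("wrist");m["pose"]=np.load("s1.npy")
print(toplane(m,[[282.6,90.2]],.101),mw(0,.085))
x,y,_=mw(0,.085);x=toplane(m,[[282.6,89.3]],.101)[0];go(x[0]+.0008,x[1]-.0009,.172,-.05)
E
```

```text
[[0.67739846 0.06095339 0.101     ]] [0.67845038 0.06123153 0.        ]
go shares [0.435 0.018 0.146] turn -0.001 rows>= 3 yaw -0.051 pos [0.5921 0.068  0.2013] q7 -1.89 t 7.88
```

Emit:
drive_tool:
  moves:
    - [[0.145,0.006,0,0,1],[0.145,0.006,0,0,1],[0.145,0.006,0,0,1],[0,0,0.07,0,1],[0,0,0.07,0,1],[0,0,0,0,1],[0,0,0,0,1],[0,0,0,0,1]]

```text
t: 8.55
position: [0.678, 0.061, 0.1729]
tool_rot: [-0.0, 1.0, -0.025, 0.0]
contact_force: [-0.2, 0.5, -0.7]
opening: 0.025
gripper_force: 88.7
```

```bash
python3 - <<'E'
from a import *
go(.6787,.0602,.154,-.05)
E
```

```text
go shares [0.004 0.004 0.094] turn 0.002 rows>= 1 yaw -0.049 pos [0.678  0.061  0.1729] q7 -1.87 t 8.55
```

Now lower gently.

Emit:
drive_tool:
  moves:
    - [[0.002,0.003,0.03,0,1],[0,0,0.03,0,1],[0,0,0.02,0,1],[0,0,0.01,0,1],[0,0,0,0,1],[0,0,0,0,1]]

```text
t: 9.05
position: [0.6786, 0.0605, 0.154]
tool_rot: [-0.0, 1.0, -0.025, -0.0]
contact_force: [-0.1, 0.3, -1.2]
opening: 0.0252
gripper_force: 88.7
```

Emit:
drive_tool:
  moves:
    - [[0,0,0.008,0,1],[0,0,0.007,0,1],[0,0,0,0,1],[0,0,0,0,1]]

```text
t: 9.38
position: [0.6792, 0.0605, 0.1524]
tool_rot: [-0.0, 1.0, -0.025, 0.001]
contact_force: [-2.8, -0.8, 11.1]
opening: 0.0254
gripper_force: 90.8
```

Emit:
drive_tool:
  moves:
    - [[0,0,-0.002,-0.2,1],[0,0,0,-0.2,1],[0,0,0,-0.2,1],[0,0,0,-0.2,1],[0,0,0,-0.2,1],[0,0,0,-0.2,1],[0,0,0,-0.2,1],[0,0,0,-0.2,1]]

```text
t: 10.05
position: [0.6794, 0.0608, 0.1526]
tool_rot: [0.0, 0.929, 0.369, 0.001]
contact_force: [-0.9, 1.5, 6.7]
opening: 0.0251
gripper_force: 89.7
```

Emit:
drive_tool:
  moves:
    - [[0,0,0,-0.2,1],[0,0,0,-0.2,1],[0,0,0,-0.2,1],[0,0,0,-0.2,1],[0,0,0,-0.2,1],[0,0,0,-0.2,1],[0,0,0,-0.2,1],[0,0,0,0,1]]

```text
t: 10.72
position: [0.6789, 0.0614, 0.1525]
tool_rot: [-0.0, 0.746, 0.666, 0.001]
contact_force: [-3.8, 3.5, 10.2]
opening: 0.0253
gripper_force: 90.2
```

```bash
python3 - <<'E'
from a import *
s=sense();print(yaw(s),s["torque"],s["contact_force"],s["position"],s["q"])
E
```

```text
1.4582094083783934 [ 0.91890159  1.11519683 -0.06991235] [-3.80626979  3.51180131 10.19999559] [0.67887468 0.06142385 0.15250281] [ 0.25388824  0.67424258 -0.58103694  1.5201991   0.40060003  1.06676141
 -0.53396563]
```

Emit:
drive_tool:
  moves:
    - [[0,0,0,-0.1,1],[0,0,0,-0.1,1],[0,0,0,-0.1,1],[0,0,0,-0.1,1],[0,0,0,0,1]]

```text
t: 11.13
position: [0.6787, 0.0615, 0.1525]
tool_rot: [-0.0, 0.677, 0.736, 0.001]
contact_force: [-4.7, 3.7, 10.5]
opening: 0.025
gripper_force: 90.1
```

```bash
python3 - <<'E'
from a import *
s=sense();print(yaw(s),s["torque"],s["contact_force"],s["position"])
E
```

```text
1.654835228018848 [ 0.97531868  1.3927763  -0.03896173] [-4.66890427  3.74519646 10.50213569] [0.67870821 0.06149793 0.15249163]
```

Emit:
drive_tool:
  moves:
    - [[0,0,0,-0.1,1],[0,0,0,-0.1,1],[0,0,0,0.05,1],[0,0,-0.08,0,1],[0,0,-0.15,0.1,1],[0,0,-0.02,0.2,1],[0,0,0,0.24,1],[0,0,0,0.24,1]]

```text
t: 11.8
position: [0.679, 0.0602, 0.2022]
tool_rot: [0.0, 0.787, 0.617, 0.001]
contact_force: [0.6, 0.9, -1.4]
opening: 0.0249
gripper_force: 88.9
```

Emit:
drive_tool:
  moves:
    - [[0,0,0,0.24,1],[0,0,0,0.24,1],[0,0,0,0.24,1],[0,0,0,0.24,1],[0,0,0,0.24,1],[0,0,0,0.24,1],[0,0,0,0.24,1],[0,0,0,0.24,1]]

```text
t: 12.47
position: [0.6787, 0.0603, 0.2016]
tool_rot: [-0.0, 0.983, 0.184, 0.0]
contact_force: [-0.2, 0.4, -0.9]
opening: 0.0249
gripper_force: 88.9
```

```bash
python3 - <<'E'
from a import *
x,y,_=mw(-.085,-.07);go(x,y,.205,-.05)
E
```

```text
go shares [-0.719  0.509 -0.017] turn 0.84 rows>= 5 yaw 0.37 pos [0.6787 0.0603 0.2016] q7 -1.5 t 12.47
```

Emit:
drive_tool:
  moves:
    - [[0,0,-0.01,0.21,1],[0,0,-0.01,0.21,1],[0,0,0,0.21,1],[0,0,0,0.21,1],[-0.11,0.16,0,0,1],[-0.11,0.16,0,0,1],[-0.11,0.16,0,0,1],[-0.12,0.16,0,0,1]]

```text
t: 13.13
position: [0.582, -0.0646, 0.2055]
tool_rot: [0.0, 1.0, -0.022, 0.0]
contact_force: [1.0, 0.4, -1.5]
opening: 0.0249
gripper_force: 89.0
```

Emit:
drive_tool:
  moves:
    - [[0,0.12,0,0,1],[0,0,0,0,1],[0,0,0,0,1],[0,0,0,0,1]]

```text
t: 13.47
position: [0.5824, -0.0868, 0.2056]
tool_rot: [-0.0, 1.0, -0.022, 0.0]
contact_force: [0.8, 0.2, -1.1]
opening: 0.025
gripper_force: 89.0
```

```bash
python3 - <<'E'
from a import *
s=sense();m=camera_model("wrist");im=read_camera("wrist")
print(np.round(s["position"],4),round(yaw(s),3))
out=[]
for sy in(1,-1):
    u,v=proj(m,[mw(0,.085*sy,.101)])[0];print(u,v);u,v=max(int(u),25),max(int(v),25);print(u-25,v-25)
    out.append(cv2.resize(im[v-25:v+25,u-25:u+25],(400,400),interpolation=cv2.INTER_CUBIC))
np.save("s2.npy",m["pose"]);cv2.imwrite("pics/s2.png",np.hstack(out));cv2.imwrite("pics/s2raw.png",im)
E
```

```text
[ 0.5824 -0.0868  0.2056] -0.044
51.183199606850536 82.78688579545232
26 57
304.9976583327459 93.21783047305273
279 68
```

View pics/s2.png

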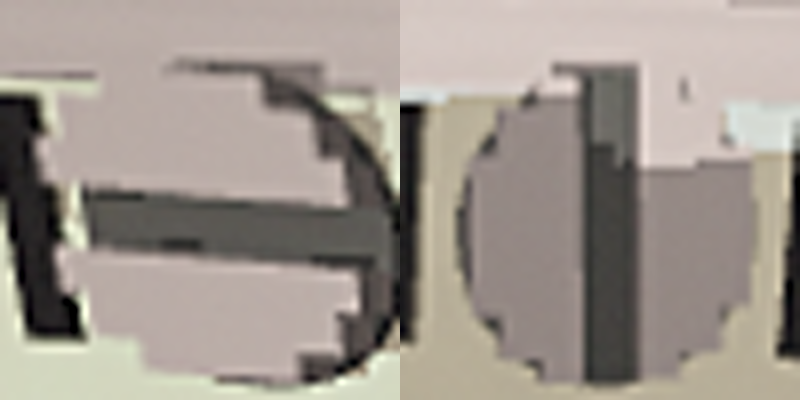

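The left slot now runs across, so that screw is released. The right screw's slot is still along x, with its head centre at about (305,96).

```bash
python3 - <<'E'
from a import *
m=camera_model("wrist");m["pose"]=np.load("s2.npy")
x=toplane(m,[[305.3,95]],.101)[0];print(x,mw(0,-.085));go(x[0]+.0008,x[1]-.0009,.172,-.05)
E
```

```text
[ 0.66379953 -0.10841808  0.101     ] [ 0.66494962 -0.10823153  0.        ]
go shares [0.415 0.097 0.168] turn 0.014 rows>= 3 yaw -0.043 pos [ 0.5824 -0.0864  0.2055] q7 -1.62 t 13.52
```

Emit:
drive_tool:
  moves:
    - [[0.14,0.032,0,0.014,1],[0.14,0.032,0,0,1],[0.135,0.033,0,0,1],[0,0,0.08,0,1],[0,0,0.085,0,1],[0,0,0,0,1],[0,0,0,0,1],[0,0,0,0,1]]

```text
t: 14.18
position: [0.6644, -0.1101, 0.1734]
tool_rot: [-0.0, 1.0, -0.025, 0.0]
contact_force: [-0.8, -0.6, -1.2]
opening: 0.0252
gripper_force: 89.0
```

```bash
python3 - <<'E'
from a import *
go(.6648,-.1093,.154,-.05)
E
```

```text
go shares [ 0.002 -0.004  0.097] turn -0.0 rows>= 1 yaw -0.05 pos [ 0.6644 -0.1101  0.1734] q7 -1.61 t 14.18
```

Emit:
drive_tool:
  moves:
    - [[0,-0.004,0.03,0,1],[0,0,0.03,0,1],[0,0,0.02,0,1],[0,0,0.015,0,1],[0,0,0,0,1],[0,0,0.01,0,1],[0,0,0,0,1],[0,0,0,0,1]]

```text
t: 14.85
position: [0.6643, -0.1102, 0.1525]
tool_rot: [0.0, 1.0, -0.026, 0.0]
contact_force: [-3.5, 0.8, 9.6]
opening: 0.0249
gripper_force: 90.9
```

In the slot at the same depth as before. Turning.

Emit:
drive_tool:
  moves:
    - [[0,0,-0.002,-0.2,1],[0,0,0,-0.2,1],[0,0,0,-0.2,1],[0,0,0,-0.2,1],[0,0,0,-0.2,1],[0,0,0,-0.2,1],[0,0,0,-0.2,1],[0,0,0,-0.2,1]]

```text
t: 15.52
position: [0.6644, -0.1094, 0.1526]
tool_rot: [-0.0, 0.93, 0.368, 0.001]
contact_force: [-1.7, 4.0, 5.5]
opening: 0.0249
gripper_force: 89.9
```

Emit:
drive_tool:
  moves:
    - [[0,0,0,-0.2,1],[0,0,0,-0.2,1],[0,0,0,-0.2,1],[0,0,0,-0.2,1],[0,0,0,-0.2,1],[0,0,0,-0.2,1],[0,0,0,-0.2,1],[0,0,0,-0.1,1]]

```text
t: 16.18
position: [0.6643, -0.1092, 0.1526]
tool_rot: [-0.0, 0.73, 0.684, 0.001]
contact_force: [-2.6, 4.9, 8.0]
opening: 0.0254
gripper_force: 89.9
```

Emit:
drive_tool:
  moves:
    - [[0,0,0,-0.1,1],[0,0,0,-0.1,1],[0,0,0,-0.1,1],[0,0,0,-0.1,1],[0,0,0,-0.1,1],[0,0,0,0.05,1],[0,0,-0.08,0,1],[0,0,-0.18,0,1]]

```text
t: 16.85
position: [0.6621, -0.1103, 0.2005]
tool_rot: [-0.003, 0.651, 0.759, -0.002]
contact_force: [-0.2, -0.2, -1.1]
opening: 0.0254
gripper_force: 89.0
```

```bash
python3 - <<'E'
from a import *
s=sense();print(yaw(s),s["torque"],s["position"],s["q"][6])
x,y,_=mw(-.085,-.07);go(x,y,.235,-.05)
go(.4735,-.4225,.235,-.072)
E
```

```text
1.7236666886497023 [-0.04668303  0.035855   -0.03247229] [ 0.66209917 -0.11033786  0.20046567] -0.015411861048867602
go shares [ 0.179 -0.381 -0.173] turn 3.547 rows>= 15 yaw 1.724 pos [ 0.6621 -0.1103  0.2005] q7 -0.02 t 16.85
go shares [-1.399 -1.17  -0.173] turn 3.591 rows>= 15 yaw 1.724 pos [ 0.6621 -0.1103  0.2005] q7 -0.02 t 16.85
```

Emit:
drive_tool:
  moves:
    - [[0,0,-0.04,0.24,1],[0,0,-0.04,0.24,1],[0,0,-0.04,0.24,1],[0,0,-0.04,0.24,1],[0,0,0,0.24,1],[0,0,0,0.24,1],[0,0,0,0.24,1],[0,0,0,0.24,1]]

```text
t: 17.52
position: [0.664, -0.1103, 0.236]
tool_rot: [0.0, 0.929, 0.37, 0.0]
contact_force: [-0.4, -0.1, -1.3]
opening: 0.025
gripper_force: 89.1
```

Emit:
drive_tool:
  moves:
    - [[0,0,0,0.24,1],[0,0,0,0.24,1],[0,0,0,0.24,1],[0,0,0,0.24,1],[0,0,0,0.24,1],[0,0,0,0.24,1],[0,0,0,0.24,1],[-0.14,0,0,0,1]]

```text
t: 18.18
position: [0.6383, -0.1078, 0.2353]
tool_rot: [-0.0, 0.999, -0.042, 0.0]
contact_force: [0.6, 0.0, -1.1]
opening: 0.0249
gripper_force: 89.1
```

Emit:
drive_tool:
  moves:
    - [[-0.18,0.1,0,0,1],[-0.18,0.1,0,0,1],[0,0,0,0,1],[0,0,0,0,1]]

```text
t: 18.52
position: [0.5599, -0.1439, 0.2365]
tool_rot: [0.001, 0.999, -0.039, 0.0]
contact_force: [1.2, 0.7, -1.4]
opening: 0.0251
gripper_force: 89.1
```

```bash
cat >> a.py <<'E'
def slot(m,im,sy):
    "brightness along directions on the head: darkest = slot angle (deg in machine frame)"
    c=mw(0,.085*sy,.100);g=cv2.cvtColor(im,cv2.COLOR_BGR2GRAY);r=[]
    for a in range(-30,125,5):
        w=np.deg2rad(a)+Q[2];P=[c+np.array([np.cos(w),np.sin(w),0])*d for d in(-.009,-.007,-.005,.005,.007,.009)]
        r.append(np.mean([g[int(round(v)),int(round(u))] for u,v in proj(m,P)]))
    r=np.array(r);return [(int(a),int(b)) for a,b in zip(np.arange(-30,125,5)[np.argsort(r)[:4]],np.sort(r)[:4])],int(np.median(r))
E
python3 - <<'E'
from a import *
m=camera_model("wrist");im=read_camera("wrist")
for sy in(1,-1):
    try: print(sy,slot(m,im,sy))
    except Exception as e: print(e,proj(m,[mw(0,.085*sy,.1)]))
go(.4735,-.4225,.235,-.072)
E
```

```text
1 ([(65, 83), (60, 87), (50, 102), (55, 103)], 122)
-1 ([(85, 119), (90, 128), (95, 134), (80, 145)], 183)
go shares [-0.329  1.428  0.008] turn -0.01 rows>= 8 yaw -0.077 pos [ 0.5612 -0.1429  0.2365] q7 -1.55 t 18.57
```

Both screws are released. Now the driver goes back to its block.

Emit:
drive_tool:
  moves:
    - [[-0.04,0.18,0,0,1],[-0.041,0.18,0,0,1],[-0.041,0.18,0,0,1],[-0.041,0.18,0,0,1],[-0.041,0.177,0,0,1],[-0.041,0.177,0,0,1],[-0.041,0.177,0,0,1],[-0.041,0.177,0,0,1]]

```text
t: 19.23
position: [0.4748, -0.4236, 0.2358]
tool_rot: [-0.0, 0.999, -0.037, 0.0]
contact_force: [-0.5, 0.2, -1.4]
opening: 0.0251
gripper_force: 89.2
```

Emit:
drive_tool:
  moves:
    - [[0,0,0.15,0,1],[0,0,0.15,0,1],[0,0,0.15,0,1],[0,0,0.1,0,1],[0,0,0,0,1],[0,0,0,0,1]]

```text
t: 19.73
position: [0.4751, -0.4217, 0.1254]
tool_rot: [-0.001, 0.999, -0.038, -0.0]
contact_force: [0.0, 0.6, -0.5]
opening: 0.025
gripper_force: 89.2
```

```bash
python3 - <<'E'
from a import *
go(.4738,-.4227,.0615,-.074)
E
```

```text
go shares [-0.006  0.005  0.32 ] turn -0.002 rows>= 2 yaw -0.075 pos [ 0.4751 -0.4217  0.1254] q7 -1.05 t 19.73
```

Emit:
drive_tool:
  moves:
    - [[-0.006,0.005,0.08,0,1],[0,0,0.08,0,1],[0,0,0.08,0,1],[0,0,0.06,0,1],[0,0,0.02,0,1],[0,0,0,0,1],[0,0,0,0,-0.2],[0,0,0,0,-0.2]]

```text
t: 20.4
position: [0.4738, -0.4236, 0.0632]
tool_rot: [0.001, 0.999, -0.038, 0.001]
contact_force: [0.1, -0.4, 1.2]
opening: 0.0479
gripper_force: 0.0
```

Emit:
drive_tool:
  moves:
    - [[0,0,0,0,-0.2],[0,0,-0.1,0,-0.2],[0,0,-0.2,0,-0.2],[0,0,-0.2,0,-0.2],[0,0,-0.2,0,-0.2],[0,0,-0.2,0,-0.2],[0,0,0,0,-1],[0,0,0,0,-1]]

```text
t: 21.07
position: [0.4739, -0.4238, 0.2452]
tool_rot: [0.002, 0.999, -0.038, 0.002]
contact_force: [-0.5, 1.3, -1.3]
opening: 0.0735
gripper_force: 0.0
```

```bash
python3 - <<'E'
from a import *
print(cap(guess=[.4735,-.4225,.088])[:4])
# handle: bar centre when shut
print(mw(-.078,0)); x,y,_=mw(-.078,0)
go(x,y,.235,-.0795+np.pi/2)
E
```

```text
(array([ 473.8, -423. ]), array([14.7, 14.2]), 85.6, np.int32(265))
[ 0.59394636 -0.01730553  0.        ]
go shares [ 0.447 -2.07   0.04 ] turn -3.135 rows>= 13 yaw -0.076 pos [ 0.4732 -0.4233  0.2431] q7 -1.03 t 21.12
```

Emit:
drive_tool:
  moves:
    - [[0.04,-0.19,0,0,-1],[0.04,-0.19,0,0,-1],[0.04,-0.19,0,0,-1],[0.04,-0.19,0,0,-1],[0.04,-0.19,0,0,-1],[0.04,-0.19,0,0,-1],[0.04,-0.19,0,0,-1],[0.04,-0.19,0,0,-1]]

```text
t: 21.78
position: [0.5597, -0.123, 0.2409]
tool_rot: [-0.0, 0.999, -0.038, -0.001]
contact_force: [0.6, -0.8, 0.7]
opening: 0.0856
gripper_force: 0.0
```

Emit:
drive_tool:
  moves:
    - [[0.04,-0.19,0,0,-0.3],[0.04,-0.19,0,0,-0.3],[0.04,-0.17,0,0,-0.3],[0,0,0,-0.24,-0.3],[0,0,0,-0.24,-0.3],[0,0,0,-0.24,-0.3],[0,0,0,-0.24,-0.3],[0,0,0,-0.24,-0.3]]

```text
t: 22.45
position: [0.5918, -0.0169, 0.2407]
tool_rot: [-0.0, 0.965, 0.262, -0.001]
contact_force: [0.3, -0.7, -0.4]
opening: 0.0556
gripper_force: 0.0
```

Emit:
drive_tool:
  moves:
    - [[0,0,0,-0.24,-0.3],[0,0,0,-0.24,-0.3],[0,0,0,-0.24,-0.3],[0,0,0,-0.24,-0.3],[0,0,0,-0.24,-0.3],[0,0,0,-0.24,-0.3],[0,0,0,-0.24,-0.3],[0,0,0,-0.24,-0.3]]

```text
t: 23.12
position: [0.5918, -0.017, 0.2407]
tool_rot: [-0.001, 0.735, 0.678, -0.001]
contact_force: [-0.2, 0.3, 1.0]
opening: 0.0557
gripper_force: 0.0
```

```bash
python3 - <<'E'
from a import *
x,y,_=mw(-.078,0)
go(x,y,.120,-.0795+np.pi/2);s=sense();print(s["opening"],s["q"])
E
```

```text
go shares [-0.001  0.011  0.604] turn -0.003 rows>= 4 yaw 1.49 pos [ 0.5918 -0.017   0.2407] q7 -0.33 t 23.12
0.05573420885690351 [ 0.46952491  0.43093788 -0.64372193  1.68220273  0.28084517  1.12464336
 -0.33403841]
```

Emit:
drive_tool:
  moves:
    - [[0,0.01,0.18,0,-0.3],[0,0,0.18,0,-0.3],[0,0,0.16,0,-0.3],[0,0,0.065,0,-0.3],[0,0,0,0,0.5],[0,0,0,0,1],[0,0,0,0,1],[0,0,0,0,1]]
  force: 30

```text
t: 23.78
position: [0.5935, -0.0169, 0.1264]
tool_rot: [-0.0, 0.737, 0.676, -0.001]
contact_force: [-28.4, 1.1, 35.0]
opening: 0.0084
gripper_force: 31.5
```

Emit:
drive_tool:
  moves:
    - [[0,0,0,0,1],[0,0,0,0,1],[0,0,0,0,1]]

```text
t: 24.03
position: [0.5934, -0.0168, 0.1266]
tool_rot: [-0.0, 0.737, 0.676, -0.001]
contact_force: [-15.5, 1.2, 13.9]
opening: 0.0086
gripper_force: 29.8
```

Emit:
drive_tool:
  moves:
    - [[0,-0.042,-0.006,0,1],[0,-0.042,-0.002,0,1],[0,-0.042,0,0,1],[0,-0.042,0.004,0,1],[0,0,0,0,1],[0,0,0,0,1]]

```text
t: 24.53
position: [0.5615, -0.0142, 0.1278]
tool_rot: [0.001, 0.737, 0.676, 0.001]
contact_force: [0.2, -0.3, 9.7]
opening: 0.0087
gripper_force: 31.4
```

Emit:
drive_tool:
  moves:
    - [[0,-0.041,0.007,0,1],[0,-0.041,0.01,0,1],[0,-0.04,0.013,0,1],[0,-0.039,0.015,0,1],[0,-0.037,0.019,0,1],[0,-0.036,0.021,0,1],[0,-0.046,0.032,0,1],[0,0,0,0,1]]

```text
t: 25.2
position: [0.5036, -0.0093, 0.1018]
tool_rot: [-0.0, 0.737, 0.676, -0.0]
contact_force: [2.3, 1.9, -6.5]
opening: 0.0085
gripper_force: 31.4
```

```bash
python3 - <<'E'
from a import *
s=sense();print(np.round(s["position"],4),s["opening"],s["contact_force"])
h=mw(-.098,0,.014);print("rel",(s["position"]-h)*1000)
E
```

```text
[ 0.5036 -0.0093  0.1018] 0.008516586316962612 [ 2.28514509  1.87759962 -6.50357059]
rel [-70.39085147   6.37805196  87.82868979]
```

Emit:
drive_tool:
  moves:
    - [[0,0,0,0,0.55],[0,0,0,0,0.55],[0,0,-0.1,0,0.55],[0,0,-0.18,0,0.55],[0,0,-0.2,0,0.55],[0,0,-0.2,0,0.55],[0,0,-0.2,0,0.55],[0,0,0,0,-1]]

```text
t: 25.87
position: [0.5076, -0.0088, 0.2857]
tool_rot: [0.003, 0.737, 0.676, 0.003]
contact_force: [0.1, -0.1, 0.8]
opening: 0.0301
gripper_force: 0.0
```

Emit:
drive_tool:
  moves:
    - [[0,0,0,0,-1],[0,0,0,0,-1],[0,0,0,0,-1],[0,0,0,0,-1]]

```text
t: 26.2
position: [0.5047, -0.0094, 0.2774]
tool_rot: [-0.001, 0.737, 0.676, -0.001]
contact_force: [0.2, 0.9, -1.0]
opening: 0.0786
gripper_force: 0.0
```

```bash
python3 - <<'E'
from a import *
s=sense();print(np.round(s["position"],4),s["t"],round(yaw(s),3))
M={n:camera_model(n) for n in("scene","side")};O={}
I=[]
for n in M:
    I.append(read_camera(n));O[n]=[(o,toplane(M[n],[[(o["bbox"][0]+o["bbox"][2])/2,(o["bbox"][1]+o["bbox"][3])/2]],.027)[0]) for o in outl(n,"cassette0")]
    print(n,[(np.round(c[:2],3).tolist(),round(o["p"],2)) for o,c in O[n]])
for o,c in O["scene"]:
    for o2,c2 in O["side"]:
        if np.hypot(*(c-c2)[:2])<.04:
            p,f=fit([(M["scene"],o["pixels"]),(M["side"],o2["pixels"])],CAS,c[:2]/2+c2[:2]/2);print(np.round(p,4),round(f,3))
cv2.imwrite("pics/o1.png",np.hstack([I[0][100:370,130:530],I[1][120:390,160:560]]))
E
```

```text
[ 0.5047 -0.0094  0.2774] 26.2 1.484
scene [([0.423, -0.301], 0.82), ([0.59, -0.296], 0.76), ([0.492, 0.439], 0.72), ([0.582, 0.304], 0.6), ([0.459, -0.042], 0.58)]
side [([0.484, 0.436], 0.94), ([0.429, -0.304], 0.91), ([0.577, 0.299], 0.64), ([0.587, -0.294], 0.52), ([0.425, 0.316], 0.39)]
[ 0.4303 -0.305  -0.0168] 0.127
[ 0.5893 -0.2953  0.2016] 0.38
[0.4851 0.4345 3.0026] 0.09
[0.5813 0.3007 3.0216] 0.089
```

View pics/o1.png

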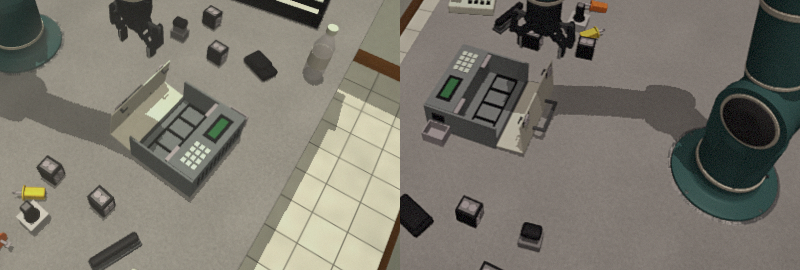

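The cover is fully down and the bay is empty with its four pockets. All four cassettes still stand on the desk. I start with the one at (0.581, 0.301).

```bash
cat >> a.py <<'E'
def wfit(guess,parts=CAS,tgt="cassette0"):
    "wrist-only pose fit of a cassette near guess"
    m=camera_model("wrist");read_camera("wrist")
    L=[(np.hypot(*(toplane(m,[[(o["bbox"][0]+o["bbox"][2])/2,(o["bbox"][1]+o["bbox"][3])/2]],.03)[0,:2]-guess[:2])),o) for o in outl("wrist",tgt)]
    L=[x for x in L if x[0]<.06]
    if not L: print("none");return None
    d,o=min(L,key=lambda x:x[0]);r=[]
    for e in(0,np.pi/2):
        p,f=fit([(m,o["pixels"])],parts,(*guess[:2],guess[2]+e));r.append((f,p))
    r.sort(key=lambda x:x[0]);print("fit",[(round(f,3),np.round(p,4)) for f,p in r],o["bbox"],o["p"]);return r[0][1]
E
python3 - <<'E'
from a import *
go(.581,.3007,.22,1.45)
E
```

```text
go shares [1.577 0.245 0.289] turn 0.068 rows>= 9 yaw 1.484 pos [ 0.5049 -0.0093  0.2778] q7 -0.28 t 26.4
```

Emit:
drive_tool:
  moves:
    - [[0.18,0.03,0,0,-1],[0.19,0.03,0,0,-1],[0.19,0.03,0.03,0,-1],[0.19,0.03,0.04,0,-1],[0.19,0.03,0.04,0,-1],[0.19,0.03,0.04,0,-1],[0.19,0.03,0.04,0,-1],[0.19,0.03,0.04,0.07,-1]]

```text
t: 27.07
position: [0.5792, 0.289, 0.2313]
tool_rot: [-0.0, 0.749, 0.663, -0.0]
contact_force: [0.5, -1.1, 0.1]
opening: 0.0852
gripper_force: 0.0
```

Emit:
drive_tool:
  moves:
    - [[0.07,0.005,0.06,0,-1],[0,0,0,0,-1],[0,0,0,0,-1],[0,0,0,0,-1]]

```text
t: 27.4
position: [0.582, 0.3002, 0.2203]
tool_rot: [0.0, 0.749, 0.662, -0.0]
contact_force: [-0.1, -1.2, 0.4]
opening: 0.0855
gripper_force: 0.0
```

```bash
python3 - <<'E'
from a import *
p=wfit((.581,.3007,-.12));go(p[0],p[1],.034,p[2]+np.pi/2);go(p[0],p[1],.034,p[2])
E
```

```text
noneTraceback (most recent call last):
  File "<stdin>", line 2, in <module>
TypeError: 'NoneType' object is not subscriptable
```

```bash
python3 - <<'E'
from a import *
m=camera_model("wrist");im=read_camera("wrist")
for t in("cassette0","cassette1"):print([(np.round(o["bbox"]),round(o["p"],2)) for o in outline_of("wrist",t)])
P=pl((.581,.3007,-.12),CAS[0]);print(proj(m,P))
cv2.polylines(im,[cv2.convexHull(np.int32(proj(m,P)))],True,(0,0,255));cv2.imwrite("pics/c1.png",im)
E
```

```text
[(array([100.,  13., 187.,  78.]), 0.94), (array([245., 155., 304., 210.]), 0.62)]
[(array([100.,  13., 187.,  78.]), 0.94), (array([245., 155., 304., 210.]), 0.62)]
[[253.429659   195.39320258]
 [249.63443002 211.26428855]
 [252.31376494 156.10123866]
 [248.15826172 166.07503481]
 [299.94494232 195.20065127]
 [303.66694011 211.04150172]
 [300.6861748  155.8990464 ]
 [304.70197776 165.83935199]]
```

View pics/c1.png

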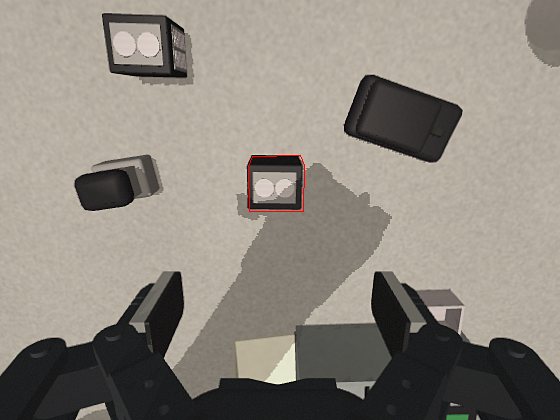

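The overlay fits the cassette at (276,184) exactly. The stamp is at (115,182) and the mouse at (405,118). I repeat the numeric fit.

```bash
python3 - <<'E'
from a import *
p=wfit((.581,.3007,-.12))
if p is not None:go(p[0],p[1],.034,p[2]+np.pi/2)
go(.581,.3007,.034,-.12+np.pi/2)
E
```

```text
fit [(np.float64(0.049), array([ 0.5792,  0.3028, -0.1401])), (np.float64(0.253), array([0.5801, 0.3032, 1.6153]))] [247.8, 153.4, 301.1, 208.9] 0.62
go shares [ 0.01  -0.016  0.933] turn 0.035 rows>= 5 yaw 1.448 pos [0.582  0.3005 0.2207] q7 -0.94 t 27.75
go shares [ 0.    -0.005  0.933] turn -0.005 rows>= 5 yaw 1.448 pos [0.582  0.3005 0.2207] q7 -0.94 t 27.75
```

Emit:
drive_tool:
  moves:
    - [[0.005,-0.01,0.18,0.02,-1],[0,0,0.2,0,-1],[0,0,0.2,0,-1],[0,0,0.2,0,-1],[0,0,0.15,0,-1],[0,0,0,0,-0.4],[0,0,0,0,1],[0,0,0,0,1]]
  force: 50

```text
t: 28.42
position: [0.5808, 0.3031, 0.0365]
tool_rot: [0.0, 0.752, 0.659, 0.001]
contact_force: [7.5, -2.3, 16.6]
opening: 0.0518
gripper_force: 14.4
```

Emit:
drive_tool:
  moves:
    - [[0,0,0,0,1],[0,0,0,0,1],[0,0,0,0,1]]

```text
t: 28.67
position: [0.5811, 0.3028, 0.0367]
tool_rot: [0.0, 0.752, 0.659, 0.002]
contact_force: [-1.5, -2.0, 9.8]
opening: 0.0515
gripper_force: 55.6
```

```bash
python3 - <<'E'
from a import *
s=sense();print(s["opening"])
for i in range(4):print(i,mw(-.04,(i-1.5)*.053))
x,y,_=mw(-.04,.0265);go(x,y,.18,1.491)
x,y,_=mw(-.04,.0795);go(x,y,.18,1.491)
E
```

```text
0.051517249995607785
0 [ 0.62551274 -0.09957225  0.        ]
1 [ 0.62972181 -0.04673965  0.        ]
2 [0.63393087 0.00609295 0.        ]
3 [0.63813993 0.05892555 0.        ]
go shares [-1.436  0.458 -0.716] turn -0.105 rows>= 9 yaw 1.438 pos [0.5811 0.3028 0.0367] q7 -1.06 t 28.67
go shares [-1.171  0.444 -0.716] turn -0.105 rows>= 8 yaw 1.438 pos [0.5811 0.3028 0.0367] q7 -1.06 t 28.67
```

Emit:
drive_tool:
  moves:
    - [[0,0,-0.14,0,1],[0,0,-0.19,0,1],[0,0,-0.19,0,1],[0,0,-0.19,0,1],[-0.18,0.057,0,-0.1,1],[-0.18,0.057,0,0,1],[-0.18,0.057,0,0,1],[-0.18,0.057,0,0,1]]

```text
t: 29.33
position: [0.612, 0.1529, 0.1778]
tool_rot: [0.001, 0.735, 0.678, 0.001]
contact_force: [1.8, 0.0, -3.0]
opening: 0.0507
gripper_force: 54.7
```

Emit:
drive_tool:
  moves:
    - [[-0.18,0.057,0,0,1],[-0.18,0.057,0,0,1],[-0.18,0.057,0,0,1],[-0.16,0.05,0,0,1],[0,0,0,0,1],[0,0,0,0,1],[0,0,0,0,1],[0,0,0,0,1]]

```text
t: 30.0
position: [0.6442, 0.013, 0.177]
tool_rot: [0.0, 0.735, 0.678, 0.0]
contact_force: [0.1, 0.1, -3.8]
opening: 0.051
gripper_force: 54.6
```

```bash
python3 - <<'E'
from a import *
x,y,_=mw(-.04,.0265);go(x,y,.049,1.491)
E
```

```text
go shares [-0.038 -0.048  0.64 ] turn -0.001 rows>= 4 yaw 1.491 pos [0.6442 0.013  0.177 ] q7 -0.46 t 30.0
```

Emit:
drive_tool:
  moves:
    - [[-0.038,-0.048,0.1,0,1],[0,0,0.14,0,1],[0,0,0.14,0,1],[0,0,0,0,1],[0,0,0,0,1],[0,0,0,0,1]]

```text
t: 30.5
position: [0.6349, 0.0059, 0.1021]
tool_rot: [0.0, 0.735, 0.678, 0.001]
contact_force: [-0.5, 0.2, -2.8]
opening: 0.0512
gripper_force: 54.5
```

```bash
python3 - <<'E'
from a import *
x,y,_=mw(-.04,.0265);go(x,y,.048,1.491)
E
```

```text
go shares [ 0.001 -0.005  0.27 ] turn -0.002 rows>= 2 yaw 1.49 pos [0.6349 0.0059 0.1021] q7 -0.5 t 30.5
```

Emit:
drive_tool:
  moves:
    - [[0,-0.005,0.09,0,1],[0,0,0.08,0,1],[0,0,0.06,0,1],[0,0,0.035,0,1],[0,0,0,0,1],[0,0,0,0,1]]

```text
t: 31.0
position: [0.6336, 0.0051, 0.0481]
tool_rot: [0.0, 0.735, 0.678, 0.0]
contact_force: [0.8, 0.3, -3.2]
opening: 0.0513
gripper_force: 54.9
```

Emit:
drive_tool:
  moves:
    - [[0,0,0.004,0,1],[0,0,0,0,-0.5],[0,0,0,0,-0.5],[0,0,0,0,-0.5],[0,0,-0.15,0,-0.5],[0,0,-0.2,0,-0.5],[0,0,-0.2,0,-0.5],[0,0,-0.2,0,-1]]

```text
t: 31.67
position: [0.6331, 0.0051, 0.1991]
tool_rot: [0.0, 0.735, 0.678, 0.0]
contact_force: [0.6, -0.6, -0.6]
opening: 0.0746
gripper_force: 0.0
```

```bash
python3 - <<'E'
from a import *
go(.4851,.4345,.22,1.432)
E
```

```text
go shares [ 2.08  -0.912 -0.104] turn 0.115 rows>= 12 yaw 1.489 pos [0.6331 0.0051 0.1991] q7 -0.44 t 31.67
```

Emit:
drive_tool:
  moves:
    - [[0.173,-0.076,-0.03,0,-1],[0.173,-0.076,-0.03,0,-1],[0.173,-0.076,-0.03,0,-1],[0.173,-0.076,0,0,-1],[0.173,-0.076,0,0,-1],[0.173,-0.076,0,0,-1],[0.173,-0.076,0,0,-1],[0.173,-0.076,0,0,-1]]

```text
t: 32.33
position: [0.534, 0.2924, 0.2156]
tool_rot: [0.0, 0.736, 0.678, 0.001]
contact_force: [0.4, -0.5, 0.2]
opening: 0.0853
gripper_force: 0.0
```

Emit:
drive_tool:
  moves:
    - [[0.173,-0.076,0,0,-1],[0.173,-0.076,0,0,-1],[0.173,-0.076,0,0,-1],[0.173,-0.076,0,0,-1],[0,0,0,0.115,-1],[0,0,0,0,-1],[0,0,0,0,-1],[0,0,0,0,-1]]

```text
t: 33.0
position: [0.4863, 0.4325, 0.2149]
tool_rot: [0.0, 0.755, 0.656, 0.0]
contact_force: [-0.7, -0.1, -0.1]
opening: 0.0857
gripper_force: 0.0
```

```bash
python3 - <<'E'
from a import *
for i in range(2):
    p=wfit((.4851,.4345,-.139))
    if p is not None:go(p[0],p[1],.036,p[2]+np.pi/2)
E
```

```text
fit [(np.float64(0.037), array([ 0.483 ,  0.4361, -0.1589])), (np.float64(0.253), array([0.484 , 0.4365, 1.6372]))] [246.5, 155.1, 301.5, 210.9] 0.7
go shares [ 0.016 -0.019  0.894] turn 0.037 rows>= 5 yaw 1.43 pos [0.4863 0.4324 0.2148] q7 -1.23 t 33.1
fit [(np.float64(0.032), array([ 0.4833,  0.4364, -0.1468])), (np.float64(0.252), array([0.4841, 0.4363, 1.6386]))] [245.7, 154.4, 302.5, 210.2] 0.81
go shares [ 0.017 -0.016  0.893] turn 0.013 rows>= 5 yaw 1.43 pos [0.486  0.4327 0.2147] q7 -1.23 t 33.2
```

Emit:
drive_tool:
  moves:
    - [[0.012,-0.014,0.17,0.015,-1],[0,0,0.2,0,-1],[0,0,0.2,0,-1],[0,0,0.2,0,-1],[0,0,0.12,0,-1],[0,0,0,0,-0.4],[0,0,0,0,1],[0,0,0,0,1]]

```text
t: 33.87
position: [0.4837, 0.4371, 0.0386]
tool_rot: [-0.0, 0.757, 0.653, 0.001]
contact_force: [2.8, -0.3, 11.5]
opening: 0.0516
gripper_force: 12.5
```

Emit:
drive_tool:
  moves:
    - [[0,0,0,0,1],[0,0,0,0,1],[0,0,-0.14,0,1],[0,0,-0.19,0,1],[0,0,-0.19,0,1],[0,0,-0.19,0,1],[0,0,0,-0.12,1],[0,0,0,0,1]]

```text
t: 34.53
position: [0.4837, 0.4369, 0.1818]
tool_rot: [0.0, 0.736, 0.677, 0.002]
contact_force: [0.4, 0.1, -4.0]
opening: 0.0509
gripper_force: 54.6
```

```bash
python3 - <<'E'
from a import *
x,y,_=mw(-.04,.0795);go(x,y,.18,1.491)
E
```

```text
go shares [-1.818  0.928  0.009] turn -0.009 rows>= 11 yaw 1.487 pos [0.4837 0.4369 0.1818] q7 -1.21 t 34.53
```

Emit:
drive_tool:
  moves:
    - [[-0.165,0.084,0,-0.008,1],[-0.165,0.084,0,0,1],[-0.165,0.084,0,0,1],[-0.165,0.084,0,0,1],[-0.165,0.084,0,0,1],[-0.165,0.084,0,0,1],[-0.165,0.084,0,0,1],[-0.165,0.084,0,0,1]]

```text
t: 35.2
position: [0.5947, 0.1598, 0.1778]
tool_rot: [-0.0, 0.736, 0.676, -0.001]
contact_force: [1.2, 0.4, -2.8]
opening: 0.0512
gripper_force: 54.3
```

Emit:
drive_tool:
  moves:
    - [[-0.165,0.084,0,0,1],[-0.165,0.084,0,0,1],[-0.165,0.084,0,0,1],[0,0,0.1,0,1],[0,0,0.14,0,1],[0,0,0.14,0,1],[0,0,0,0,1],[0,0,0,0,1]]

```text
t: 35.87
position: [0.6358, 0.0592, 0.1014]
tool_rot: [-0.001, 0.736, 0.677, -0.001]
contact_force: [0.4, 0.4, -2.4]
opening: 0.0512
gripper_force: 54.3
```

```bash
python3 - <<'E'
from a import *
x,y,_=mw(-.04,.0795);go(x,y,.05,1.491)
E
```

```text
go shares [-0.     0.012  0.257] turn -0.008 rows>= 2 yaw 1.487 pos [0.6358 0.0592 0.1014] q7 -0.6 t 35.87
```

Emit:
drive_tool:
  moves:
    - [[0,0.01,0.09,0,1],[0,0,0.08,0,1],[0,0,0.06,0,1],[0,0,0.027,0,1],[0,0,0,0,1],[0,0,0,0,1]]

```text
t: 36.37
position: [0.6392, 0.059, 0.0528]
tool_rot: [0.001, 0.736, 0.677, 0.0]
contact_force: [-11.9, -4.4, 19.2]
opening: 0.0512
gripper_force: 71.7
```

Emit:
drive_tool:
  moves:
    - [[0,0,-0.08,0,1],[0,0,-0.05,0,1],[0,0,0,0,1],[0,0,0,0,1],[0,0,0,0,1]]

```text
t: 36.78
position: [0.6387, 0.0589, 0.0769]
tool_rot: [-0.0, 0.736, 0.677, -0.0]
contact_force: [0.3, -0.3, -3.5]
opening: 0.0511
gripper_force: 59.6
```

```bash
python3 - <<'E'
from a import *
s=sense();print(s["position"],yaw(s),s["contact_force"])
def mf(p):
    d=p[:2]-np.array(Q[:2]);c,sn=np.cos(Q[2]),np.sin(Q[2]);return c*d[0]+sn*d[1],-sn*d[0]+c*d[1]
print(mf(s["position"]),mf(np.array([.6392,.059])))
m=camera_model("wrist");im=read_camera("wrist");cv2.imwrite("pics/c2.png",im)
for t in("cassette0",):print([(np.round(o["bbox"]),round(o["p"],2)) for o in outline_of("wrist",t)])
E
```

```text
[0.63874608 0.05890183 0.07688009] 1.4877066165966952 [ 0.30302709 -0.29433367 -3.50594675]
(np.float64(-0.039393880592375564), np.float64(0.07952448475895588)) (np.float64(-0.0389491933787159), np.float64(0.07965839776914542))
[(array([213., 227., 338., 351.]), 0.95)]
```

View pics/c2.png

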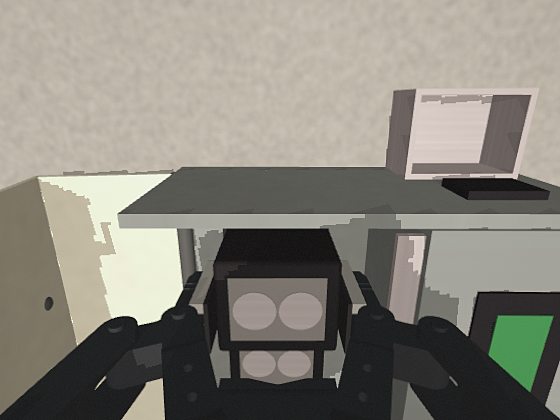

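```bash
python3 - <<'E'
from a import *
m=camera_model("wrist");s=sense();im=cv2.imread("pics/c2.png",0)
print("col",[int(v) for v in im[222:400,262]][::1])
w=s["position"];y=yaw(s)
for v in (274,277,351,354):
    d=toplane(m,[[277,v]],w[2]-.0386+.054)[0]-w;print(v,"tool x mm",1000*(np.cos(y)*d[0]+np.sin(y)*d[1]))
E
```

```text
col [166, 165, 165, 165, 168, 178, 108, 17, 19, 25, 22, 24, 21, 20, 23, 23, 21, 22, 23, 23, 22, 19, 22, 23, 23, 24, 23, 20, 21, 26, 18, 22, 23, 22, 24, 24, 19, 24, 21, 23, 26, 31, 28, 30, 31, 33, 33, 34, 31, 35, 32, 37, 35, 35, 32, 22, 89, 122, 117, 119, 117, 117, 116, 116, 116, 115, 115, 116, 116, 116, 116, 99, 147, 153, 150, 149, 148, 148, 151, 152, 154, 153, 150, 150, 150, 146, 147, 149, 150, 150, 150, 150, 152, 152, 151, 150, 149, 150, 151, 151, 151, 150, 152, 154, 155, 155, 138, 118, 113, 115, 113, 115, 114, 114, 114, 114, 114, 120, 89, 35, 28, 29, 31, 31, 33, 34, 26, 18, 66, 133, 154, 148, 146, 147, 151, 151, 148, 147, 146, 146, 146, 148, 151, 150, 151, 150, 148, 147, 149, 148, 149, 152, 154, 152, 146, 106, 112, 115, 116, 54, 23, 31, 31, 30, 32, 30, 34, 25, 25, 25, 28, 27, 28, 31, 31, 33, 27, 30]
274 tool x mm 15.35720994668775
277 tool x mm 13.991202882131548
351 tool x mm -22.65178840137149
354 tool x mm -24.2661746924456
```

The cassette hangs straight in the grip at (277,310), with the first one standing behind it at (277,364). The catch bracket at (408,305) is right beside the +x finger, so the finger touched the bracket rather than the cassette jamming. I'll shift 1.5 mm away, stop a little above and let the ribs guide the last few mm.

Emit:
drive_tool:
  moves:
    - [[0.004,-0.008,0,0,1],[0,0,0.05,0,1],[0,0,0.045,0,1],[0,0,0.012,0,1],[0,0,0,0,1],[0,0,0,0,1]]

```text
t: 37.38
position: [0.6371, 0.0601, 0.0552]
tool_rot: [-0.0, 0.736, 0.677, -0.0]
contact_force: [0.8, 0.4, -3.0]
opening: 0.0509
gripper_force: 59.4
```

Emit:
drive_tool:
  moves:
    - [[0,0,0.01,0,1],[0,0,0,0,1],[0,0,0,0,1]]

```text
t: 37.63
position: [0.6374, 0.06, 0.0538]
tool_rot: [0.0, 0.736, 0.677, 0.0]
contact_force: [-0.3, 0.1, -3.6]
opening: 0.0511
gripper_force: 59.4
```

Release with a small opening, rise, then check how it stands.

Emit:
drive_tool:
  moves:
    - [[0,0,0,0,-0.3],[0,0,0,0,-0.35],[0,0,0,0,-0.35],[0,0,-0.15,0,-0.35],[0,0,-0.2,0,-0.35],[0,0,-0.2,0,-0.35],[0,0,-0.2,0,-1],[0,0,-0.1,0,-1]]

```text
t: 38.3
position: [0.6384, 0.0606, 0.2289]
tool_rot: [0.001, 0.736, 0.677, 0.002]
contact_force: [0.6, 0.0, 0.1]
opening: 0.0794
gripper_force: 0.0
```

```bash
python3 - <<'E'
from a import *
s=sense();print(np.round(s["position"],4))
go(.5893,-.2953,.22,-.067+np.pi/2)
C10=[box(.052,.044,.054,z0=.010)]
M={n:camera_model(n) for n in("scene","side")};O={}
for n in M:
    I=read_camera(n);O[n]=[(o,toplane(M[n],[[(o["bbox"][0]+o["bbox"][2])/2,(o["bbox"][1]+o["bbox"][3])/2]],.04)[0]) for o in outl(n,"cassette0")]
    print(n,[(np.round(c[:2],3).tolist(),np.round(o["bbox"]),round(o["p"],2)) for o,c in O[n]])
    print(np.round(proj(M[n],[mw(-.04,.0795,.064),mw(-.04,.0265,.064)])))
E
```

```text
[0.6384 0.0606 0.2289]
go shares [-1.794 -0.098  0.045] turn -0.031 rows>= 9 yaw 1.488 pos [0.6384 0.0606 0.2289] q7 -0.52 t 38.3
scene [([0.434, -0.309], array([167., 255., 193., 286.]), 0.94), ([0.639, 0.008], array([301., 209., 326., 237.]), 0.7), ([0.594, -0.294], array([218., 283., 246., 316.]), 0.64), ([0.638, 0.063], array([312., 193., 336., 226.]), 0.55)]
[[323. 205.]
 [312. 218.]]
side [([0.642, 0.038], array([229., 225., 254., 246.]), 0.85), ([0.429, -0.283], array([335., 155., 354., 185.]), 0.73), ([0.586, -0.291], array([285., 144., 304., 170.]), 0.72), ([0.481, -0.44], array([331., 121., 346., 145.]), 0.59), ([0.627, 0.008], array([240., 213., 262., 243.]), 0.55)]
[[240. 236.]
 [248. 221.]]
```

```bash
cat >> a.py <<'E'
C10=[box(.052,.044,.054,z0=.010)]
def mf(p):
    d=np.array(p[:2])-np.array(Q[:2]);c,sn=np.cos(Q[2]),np.sin(Q[2]);return np.round([c*d[0]+sn*d[1],-sn*d[0]+c*d[1]],4)
E
python3 - <<'E'
from a import *
for y in(.0795,.0265):
    x=mw(-.04,y);p=wfit((x[0],x[1],Q[2]),C10)
    if p is not None: print(mf(p),p[2]-Q[2])
E
```

```text
fit [(np.float64(0.074), array([ 0.6368,  0.0585, -0.071 ])), (np.float64(0.279), array([0.638 , 0.0588, 1.7406]))] [251.0, 159.1, 307.1, 214.3] 0.62
[-0.0413  0.0789] 0.00848058767176306
fit [(np.float64(0.18), array([ 0.6327,  0.0021, -0.0665])), (np.float64(0.314), array([ 0.6333, -0.0031,  1.7755]))] [251.1, 214.6, 304.4, 266.4] 0.87
[-0.0409  0.0224] 0.013010558494477908
```

Emit:
drive_tool:
  moves:
    - [[-0.19,-0.01,0,0,-1],[-0.2,-0.01,0,0,-1],[-0.2,-0.01,0,0,-1],[-0.2,-0.01,0,0,-1],[-0.2,-0.01,0,0,-1],[-0.2,-0.012,0,0,-1],[-0.2,-0.012,0,0,-1],[-0.2,-0.012,0,0,-1]]

```text
t: 39.37
position: [0.593, -0.2574, 0.223]
tool_rot: [-0.0, 0.736, 0.677, -0.0]
contact_force: [0.9, -0.2, -0.1]
opening: 0.0856
gripper_force: 0.0
```

Emit:
drive_tool:
  moves:
    - [[-0.2,-0.012,0.04,0,-1],[0,0,0,0,-1],[0,0,0,0,-1],[0,0,0,0,-1]]

```text
t: 39.7
position: [0.5881, -0.2944, 0.215]
tool_rot: [-0.001, 0.736, 0.677, 0.0]
contact_force: [0.2, 1.5, 0.0]
opening: 0.0856
gripper_force: 0.0
```

```bash
python3 - <<'E'
from a import *
for i in range(2):
    p=wfit((.5893,-.2953,-.067))
    if p is not None:go(p[0],p[1],.036,p[2]+np.pi/2)
E
```

```text
fit [(np.float64(0.034), array([ 0.5888, -0.294 , -0.137 ])), (np.float64(0.242), array([ 0.59  , -0.2939,  1.6551]))] [251.9, 156.2, 309.0, 216.2] 0.67
go shares [-0.002  0.001  0.898] turn 0.112 rows>= 5 yaw 1.49 pos [ 0.5886 -0.2935  0.2156] q7 0.05 t 39.8
fit [(np.float64(0.049), array([ 0.5888, -0.2939, -0.126 ])), (np.float64(0.25), array([ 0.5902, -0.2923,  1.5916]))] [253.9, 156.8, 305.1, 216.0] 0.81
go shares [-0.     0.001  0.899] turn 0.09 rows>= 5 yaw 1.49 pos [ 0.5886 -0.2938  0.2158] q7 0.05 t 39.9
```

Emit:
drive_tool:
  moves:
    - [[0,0,0.17,0.1,-1],[0,0,0.2,0,-1],[0,0,0.2,0,-1],[0,0,0.2,0,-1],[0,0,0.12,0,-1],[0,0,0,0,-0.4],[0,0,0,0,1],[0,0,0,0,1]]

```text
t: 40.57
position: [0.5894, -0.295, 0.0398]
tool_rot: [0.001, 0.752, 0.659, 0.001]
contact_force: [4.7, 0.2, 10.5]
opening: 0.0516
gripper_force: 11.8
```

Emit:
drive_tool:
  moves:
    - [[0,0,0,0,1],[0,0,0,0,1],[0,0,-0.14,0,1],[0,0,-0.19,0,1],[0,0,-0.19,0,1],[0,0,-0.19,0,1],[0,0,0,-0.1,1],[0,0,0,0,1]]

```text
t: 41.23
position: [0.589, -0.2957, 0.183]
tool_rot: [0.002, 0.735, 0.678, 0.001]
contact_force: [-0.9, 0.7, -4.5]
opening: 0.0513
gripper_force: 54.6
```

```bash
python3 - <<'E'
from a import *
x,y,_=mw(-.04,-.0265);go(x,y,.18,1.491)
E
```

```text
go shares [1.257 0.103 0.015] turn -0.002 rows>= 7 yaw 1.49 pos [ 0.589  -0.2957  0.183 ] q7 0.04 t 41.23
```

Emit:
drive_tool:
  moves:
    - [[0.18,0.015,0,0,1],[0.18,0.015,0,0,1],[0.18,0.015,0,0,1],[0.18,0.015,0,0,1],[0.18,0.015,0,0,1],[0.18,0.015,0,0,1],[0.177,0.014,0,0,1],[0,0,0,0,1]]

```text
t: 41.9
position: [0.6295, -0.0378, 0.1795]
tool_rot: [-0.001, 0.733, 0.68, 0.001]
contact_force: [0.4, 1.6, -3.1]
opening: 0.0511
gripper_force: 54.5
```

Emit:
drive_tool:
  moves:
    - [[0,0,0.1,0,1],[0,0,0.14,0,1],[0,0,0.14,0,1],[0,0,0,0,1],[0,0,0,0,1],[0,0,0,0,1]]

```text
t: 42.4
position: [0.6301, -0.0463, 0.1049]
tool_rot: [0.0, 0.736, 0.677, 0.0]
contact_force: [0.7, 0.1, -3.0]
opening: 0.0513
gripper_force: 54.4
```

```bash
python3 - <<'E'
from a import *
x,y,_=mw(-.0405,-.0265);go(x,y,.0515,1.491)
E
```

```text
go shares [-0.002 -0.004  0.267] turn -0.007 rows>= 2 yaw 1.487 pos [ 0.6301 -0.0463  0.1049] q7 -0.42 t 42.4
```

Emit:
drive_tool:
  moves:
    - [[-0.002,-0.004,0.09,0,1],[0,0,0.08,0,1],[0,0,0.06,0,1],[0,0,0.032,0,1],[0,0,0,0,1],[0,0,0,0,1]]

```text
t: 42.9
position: [0.6293, -0.0466, 0.052]
tool_rot: [0.0, 0.736, 0.677, 0.0]
contact_force: [-0.2, 1.0, -2.9]
opening: 0.0513
gripper_force: 54.6
```

Emit:
drive_tool:
  moves:
    - [[0,0,0.004,0,1],[0,0,0,0,-0.4],[0,0,0,0,-0.4],[0,0,0,0,-0.4],[0,0,-0.15,0,-0.4],[0,0,-0.2,0,-0.4],[0,0,-0.2,0,-0.4],[0,0,-0.2,0,-1]]

```text
t: 43.57
position: [0.6286, -0.0465, 0.2025]
tool_rot: [-0.0, 0.736, 0.677, 0.0]
contact_force: [0.0, -0.6, 0.3]
opening: 0.07
gripper_force: 0.0
```

```bash
python3 - <<'E'
from a import *
x=mw(-.04,-.0265);p=wfit((x[0],x[1],Q[2]),C10)
if p is not None: print(mf(p),p[2]-Q[2])
go(.4303,-.305,.22,-.02+np.pi/2)
E
```

```text
fit [(np.float64(0.091), array([ 0.6288, -0.0464, -0.0732])), (np.float64(0.299), array([ 0.6294, -0.0465,  1.841 ]))] [248.6, 166.8, 310.1, 224.2] 0.56
[-0.0409 -0.0263] 0.006307035319520288
go shares [-1.373 -0.895 -0.063] turn -0.126 rows>= 9 yaw 1.488 pos [ 0.6315 -0.0462  0.2074] q7 -0.36 t 43.67
```

Emit:
drive_tool:
  moves:
    - [[-0.15,-0.1,-0.02,0,-1],[-0.153,-0.1,-0.02,0,-1],[-0.153,-0.1,-0.02,0,-1],[-0.153,-0.1,0,0,-1],[-0.153,-0.1,0,0,-1],[-0.153,-0.1,0,0,-1],[-0.153,-0.1,0,0,-1],[-0.153,-0.1,0,0,-1]]

```text
t: 44.33
position: [0.448, -0.278, 0.2129]
tool_rot: [0.0, 0.736, 0.677, -0.0]
contact_force: [0.1, -0.1, -0.1]
opening: 0.0854
gripper_force: 0.0
```

Emit:
drive_tool:
  moves:
    - [[-0.153,-0.1,0,-0.126,-1],[0,0,0,0,-1],[0,0,0,0,-1],[0,0,0,0,-1]]

```text
t: 44.67
position: [0.4271, -0.3053, 0.2128]
tool_rot: [0.0, 0.714, 0.7, 0.0]
contact_force: [0.4, -0.6, 0.3]
opening: 0.0854
gripper_force: 0.0
```

```bash
python3 - <<'E'
from a import *
for i in range(2):
    p=wfit((.4303,-.305,-.02))
    if p is not None:go(p[0],p[1],.042,p[2]+np.pi/2)
E
```

```text
fit [(np.float64(0.043), array([ 0.427 , -0.3028,  0.0134])), (np.float64(0.262), array([ 0.4279, -0.3026,  1.7825]))] [248.9, 154.2, 309.6, 211.8] 0.75
go shares [ 0.008 -0.003  0.853] turn -0.064 rows>= 5 yaw 1.552 pos [ 0.4276 -0.3045  0.2127] q7 0.31 t 44.77
fit [(np.float64(0.041), array([ 0.4269, -0.3028,  0.0338])), (np.float64(0.244), array([ 0.4279, -0.3027,  1.7998]))] [248.8, 157.4, 309.9, 214.8] 0.9
go shares [ 0.009 -0.003  0.853] turn -0.104 rows>= 5 yaw 1.553 pos [ 0.4275 -0.3046  0.2125] q7 0.31 t 44.87
```

Emit:
drive_tool:
  moves:
    - [[0.005,-0.003,0.17,-0.08,-1],[0,0,0.2,0,-1],[0,0,0.2,0,-1],[0,0,0.17,0,-1],[0,0,0.11,0,-1],[0,0,0,0,-0.4],[0,0,0,0,1],[0,0,0,0,1]]

```text
t: 45.53
position: [0.4272, -0.3046, 0.0439]
tool_rot: [0.001, 0.7, 0.714, 0.0]
contact_force: [7.2, 0.4, 10.1]
opening: 0.0512
gripper_force: 10.8
```

Emit:
drive_tool:
  moves:
    - [[0,0,0,0,1],[0,0,0,0,1],[0,0,-0.14,0,1],[0,0,-0.19,0,1],[0,0,-0.19,0,1],[0,0,-0.19,0,1],[0,0,0,0.2,1],[0,0,0,0,1]]

```text
t: 46.2
position: [0.4267, -0.3054, 0.1871]
tool_rot: [0.002, 0.737, 0.676, -0.0]
contact_force: [0.5, -0.4, -3.3]
opening: 0.051
gripper_force: 54.5
```

```bash
python3 - <<'E'
from a import *
x,y,_=mw(-.041,-.0795);go(x,y,.185,1.491)
E
```

```text
go shares [1.111 0.898 0.011] turn -0.012 rows>= 8 yaw 1.485 pos [ 0.4267 -0.3054  0.1871] q7 0.22 t 46.2
```

Emit:
drive_tool:
  moves:
    - [[0.13,0.1,-0.06,-0.012,1],[0.139,0.112,-0.06,0,1],[0.139,0.112,0,0,1],[0.139,0.112,0,0,1],[0.139,0.112,0,0,1],[0.139,0.112,0,0,1],[0.139,0.112,0,0,1],[0.139,0.112,0,0,1]]

```text
t: 46.87
position: [0.6192, -0.0965, 0.2074]
tool_rot: [-0.001, 0.732, 0.681, -0.001]
contact_force: [0.6, -0.2, -2.8]
opening: 0.0507
gripper_force: 54.6
```

Emit:
drive_tool:
  moves:
    - [[0.009,0.013,0.14,0,1],[0,0,0.18,0,1],[0,0,0.17,0,1],[0,0,0,0,1],[0,0,0,0,1],[0,0,0,0,1]]

```text
t: 47.37
position: [0.6222, -0.0961, 0.1121]
tool_rot: [0.0, 0.732, 0.681, 0.001]
contact_force: [1.2, 0.6, -1.9]
opening: 0.051
gripper_force: 54.4
```

```bash
python3 - <<'E'
from a import *
x,y,_=mw(-.0415,-.0795);go(x,y,.058,1.491)
E
```

```text
go shares [-0.016  0.01   0.27 ] turn 0.014 rows>= 2 yaw 1.498 pos [ 0.6222 -0.0961  0.1121] q7 -0.33 t 47.37
```

Emit:
drive_tool:
  moves:
    - [[-0.016,0.01,0.06,0.014,1],[0,0,0.09,0,1],[0,0,0.08,0,1],[0,0,0.045,0,1],[0,0,0,0,1],[0,0,0,0,1]]

```text
t: 47.87
position: [0.6235, -0.0995, 0.0553]
tool_rot: [-0.0, 0.735, 0.678, 0.0]
contact_force: [-0.4, 0.5, -2.6]
opening: 0.0511
gripper_force: 56.0
```

Emit:
drive_tool:
  moves:
    - [[0,0,0,0,-0.3],[0,0,0,0,-0.35],[0,0,0,0,-0.35],[0,0,-0.15,0,-0.35],[0,0,-0.2,0,-0.35],[0,0,-0.2,0,-0.35],[0,0,-0.2,0,0],[0.1,0,-0.15,0,1]]

```text
t: 48.53
position: [0.6253, -0.0831, 0.239]
tool_rot: [0.001, 0.737, 0.676, 0.0]
contact_force: [0.3, -0.5, -0.5]
opening: 0.0347
gripper_force: 0.0
```

Emit:
drive_tool:
  moves:
    - [[0.15,0,-0.1,0,1],[0.15,0,-0.1,0,1],[0,0,0,0,1],[0,0,0,0,1],[0,0,0,0,1]]

```text
t: 48.95
position: [0.6297, -0.0204, 0.2753]
tool_rot: [0.0, 0.735, 0.678, -0.0]
contact_force: [0.2, -0.5, -0.1]
opening: 0.0001
gripper_force: 0.0
```

```bash
python3 - <<'E'
from a import *
s=sense();print(np.round(s["position"],4))
for i in range(4):
    x=mw(-.04,(i-1.5)*.053);p=wfit((x[0],x[1],Q[2]),C10)
    if p is not None: print(i,mf(p),p[2]-Q[2])
m=camera_model("wrist");cv2.imwrite("pics/b1.png",read_camera("wrist"))
E
```

```text
[ 0.6297 -0.0204  0.2753]
fit [(np.float64(0.325), array([ 0.6227, -0.0981, -0.0735])), (np.float64(0.447), array([ 0.6243, -0.0863,  1.4859]))] [254.4, 220.8, 302.9, 262.0] 0.96
0 [-0.0429 -0.0783] 0.005991592687581676
fit [(np.float64(0.113), array([ 0.6286, -0.0459, -0.0949])), (np.float64(0.318), array([ 0.6296, -0.0471,  1.8282]))] [257.4, 175.3, 305.4, 222.2] 0.69
1 [-0.0412 -0.0257] -0.015410895870710331
fit [(np.float64(0.034), array([ 0.633 ,  0.0046, -0.0924])), (np.float64(0.255), array([0.633 , 0.0045, 1.7096]))] [253.5, 126.5, 303.9, 174.3] 0.67
2 [-0.0409  0.025 ] -0.012856785632906473
fit [(np.float64(0.042), array([ 0.6372,  0.0587, -0.0809])), (np.float64(0.299), array([0.6373, 0.0586, 1.7159]))] [251.4, 75.9, 308.1, 123.4] 0.72
3 [-0.0409  0.0792] -0.0014418992389318291
```

View pics/b1.png

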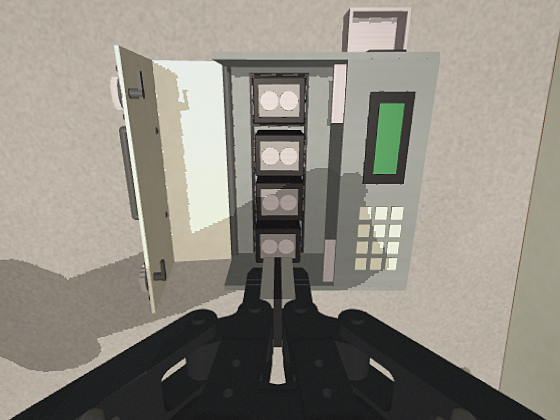

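All four cassettes stand in their pockets at image (279,100), (279,155), (279,203) and (277,245). The cover stands open at the left, with its handle facing the robot. Next I go in front of the cover to push it shut.

```bash
python3 - <<'E'
from a import *
x,y,_=mw(-.203,0);go(x,y,.20,1.491)
E
```

```text
go shares [-0.002 -0.805  0.376] turn -0.003 rows>= 5 yaw 1.489 pos [ 0.6298 -0.0201  0.2753] q7 -0.37 t 49.4
```

Emit:
drive_tool:
  moves:
    - [[0,-0.16,0,0,1],[0,-0.16,0,0,1],[0,-0.16,0,0,1],[0,-0.16,0,0,1],[0,-0.165,0,0,1],[0,0,0.18,0,1],[0,0,0.19,0,1],[0,0,0,0,1]]

```text
t: 50.07
position: [0.4665, -0.0074, 0.1973]
tool_rot: [-0.002, 0.735, 0.678, -0.002]
contact_force: [-0.8, -0.2, -1.5]
opening: -0.0001
gripper_force: 0.0
```

Emit:
drive_tool:
  moves:
    - [[0,0,0.15,0,1],[0,0,0.15,0,1],[0,0,0.09,0,1],[0,0,0,0,1],[0,0,0,0,1]]

```text
t: 50.48
position: [0.4698, -0.0064, 0.1243]
tool_rot: [-0.001, 0.735, 0.678, -0.0]
contact_force: [-0.3, 0.7, 1.1]
opening: 0.0003
gripper_force: 0.0
```

```bash
python3 - <<'E'
from a import *
s=sense();print(s["position"],mf(s["position"]))
for u,w in((-68.6,99),(-41.9,112.9),(-18.7,119),(5.3,120.3),(29.1,116.9),(51.7,108.7),(72.3,96.3)):
    x,y,_=mw((-98+u-14.5)/1000,0);go(x,y,(14+w+11)/1000,1.491)
E
```

```text
[ 0.46978409 -0.00643186  0.12433722] [-0.2026  0.001 ]
go shares [-0.005  0.108  0.002] turn -0.001 rows>= 1 yaw 1.49 pos [ 0.4698 -0.0064  0.1243] q7 -0.47 t 50.48
go shares [-0.005  0.241 -0.068] turn -0.001 rows>= 2 yaw 1.49 pos [ 0.4698 -0.0064  0.1243] q7 -0.47 t 50.48
go shares [-0.005  0.357 -0.098] turn -0.001 rows>= 2 yaw 1.49 pos [ 0.4698 -0.0064  0.1243] q7 -0.47 t 50.48
go shares [-0.004  0.477 -0.105] turn -0.001 rows>= 3 yaw 1.49 pos [ 0.4698 -0.0064  0.1243] q7 -0.47 t 50.48
go shares [-0.004  0.596 -0.088] turn -0.001 rows>= 4 yaw 1.49 pos [ 0.4698 -0.0064  0.1243] q7 -0.47 t 50.48
go shares [-0.004  0.709 -0.047] turn -0.001 rows>= 4 yaw 1.49 pos [ 0.4698 -0.0064  0.1243] q7 -0.47 t 50.48
go shares [-0.004  0.812  0.015] turn -0.001 rows>= 5 yaw 1.49 pos [ 0.4698 -0.0064  0.1243] q7 -0.47 t 50.48
```

Emit:
drive_tool:
  moves:
    - [[0,0.06,0,0,1],[0,0.045,0,0,1],[0,0.045,-0.023,0,1],[0,0.045,-0.023,0,1],[0,0.045,-0.023,0,1],[0,0.04,-0.012,0,1],[0,0.04,-0.01,0,1],[0,0.04,-0.01,0,1]]

```text
t: 51.15
position: [0.5418, -0.0128, 0.1451]
tool_rot: [0.0, 0.735, 0.678, -0.0]
contact_force: [-5.8, 1.2, -1.2]
opening: 0.0
gripper_force: 1.8
```

Contact of about 6 N, as expected. Continuing.

Emit:
drive_tool:
  moves:
    - [[0,0.04,-0.003,0,1],[0,0.04,-0.002,0,1],[0,0.04,-0.002,0,1],[0,0.04,0.004,0,1],[0,0.04,0.006,0,1],[0,0.04,0.007,0,1],[0,0.038,0.013,0,1],[0,0.038,0.014,0,1]]

```text
t: 51.82
position: [0.6068, -0.0179, 0.1388]
tool_rot: [0.002, 0.735, 0.678, 0.002]
contact_force: [1.7, -1.1, 16.3]
opening: 0.0
gripper_force: 6.3
```

Emit:
drive_tool:
  moves:
    - [[0,0.038,0.014,0,1],[0,0.034,0.02,0,1],[0,0.034,0.02,0,1],[0,0.034,0.022,0,1],[0,0,0,0,1],[0,0,0,0,1]]

```text
t: 52.32
position: [0.6327, -0.0201, 0.1217]
tool_rot: [0.0, 0.735, 0.678, 0.0]
contact_force: [0.0, 0.5, 0.5]
opening: 0.0002
gripper_force: 0.0
```

```bash
python3 - <<'E'
from a import *
s=sense();print(s["position"],mf(s["position"]),s["contact_force"])
E
```

```text
[ 0.63267664 -0.02005158  0.12174014] [-0.0392  0.0003] [0.02986702 0.45877799 0.53169491]
```

Emit:
drive_tool:
  moves:
    - [[0,0,0.02,0,1],[0,0,0.02,0,1],[0,0,0.02,0,1],[0,0,0.02,0,1],[0,0,0.01,0,1],[0,0,0,0,1],[0,0,0,0,1]]

```text
t: 52.9
position: [0.6332, -0.02, 0.105]
tool_rot: [0.001, 0.735, 0.678, 0.001]
contact_force: [-3.0, -1.4, 24.0]
opening: -0.0002
gripper_force: 11.9
```

The cover is shut, since the tip touches the plate at the expected 94 mm. Now I fetch the driver.

Emit:
drive_tool:
  moves:
    - [[0,0,-0.15,0,1],[0,0,-0.2,0,1],[0,0,-0.2,0,1],[0,0,-0.15,0,0],[0,0,0,0.24,-1],[0,0,0,0.24,-1],[0,0,0,0.24,-1],[0,0,0,0.24,-1]]

```text
t: 53.57
position: [0.6317, -0.0202, 0.243]
tool_rot: [-0.0, 0.877, 0.481, -0.0]
contact_force: [0.2, 0.5, 0.3]
opening: 0.0605
gripper_force: 0.0
```

Emit:
drive_tool:
  moves:
    - [[0,0,0,0.24,-1],[0,0,0,0.24,-1],[0,0,0,0.24,-1],[0,0,0,0.24,-1],[0,0,0,0.24,-1],[0,0,0,0.24,-1],[0,0,0,0.24,-1],[0,0,0,0.24,-1]]

```text
t: 54.23
position: [0.6317, -0.0201, 0.2428]
tool_rot: [-0.0, 1.0, 0.022, -0.0]
contact_force: [0.1, -0.3, 0.7]
opening: 0.0856
gripper_force: 0.0
```

```bash
python3 - <<'E'
from a import *
m=camera_model("wrist");im=read_camera("wrist")
for sy in(1,-1):
    u=proj(m,[mw(0,sy*.085,.101)])[0];print(u)
    try:print(slot(m,im,sy))
    except Exception as e:print(e)
print([(np.round(b["bbox"]),round(b["p"],2)) for b in boxes_of("wrist","screw_l")])
go(.4738,-.4230,.24,-.074)
E
```

```text
[181.87658219 136.62529175]
([(90, 85), (85, 90), (95, 110), (80, 120)], 172)
[385.57038536 161.93618439]
([(85, 81), (90, 85), (110, 88), (80, 88)], 108)
[(array([367., 145., 400., 180.]), 0.91), (array([169., 121., 200., 150.]), 0.87)]
go shares [-0.884  1.976  0.015] turn 0.242 rows>= 11 yaw 0.047 pos [ 0.6318 -0.0199  0.2429] q7 -1.7 t 54.33
```

Emit:
drive_tool:
  moves:
    - [[-0.08,0.18,0,0,-1],[-0.08,0.18,0,0,-1],[-0.08,0.18,0,0,-1],[-0.08,0.18,0,0,-1],[-0.08,0.18,0,0,-1],[-0.08,0.18,0,0,-1],[-0.08,0.18,0,0,-1],[-0.08,0.18,0,0,-1]]

```text
t: 55.0
position: [0.5173, -0.3157, 0.2431]
tool_rot: [0.0, 1.0, 0.028, -0.0]
contact_force: [0.3, 0.7, 0.5]
opening: 0.086
gripper_force: 0.0
```

Emit:
drive_tool:
  moves:
    - [[-0.08,0.18,0,0,-1],[-0.08,0.18,0,0,-1],[-0.08,0.18,0.05,0,-1],[0,0,0.1,0.24,-1],[0,0,0.1,0,-1],[0,0,0.1,0,-1],[0,0,0,0,-1],[0,0,0,0,-1]]

```text
t: 55.67
position: [0.4756, -0.4239, 0.1726]
tool_rot: [-0.001, 0.999, -0.033, -0.001]
contact_force: [0.3, 0.2, 0.1]
opening: 0.0853
gripper_force: 0.0
```

```bash
python3 - <<'E'
from a import *
for i in range(3):
    r=cap(guess=[.4738,-.423,.088]);print(r[:4])
go(r[0][0]/1000,r[0][1]/1000,.061,-.074)
E
```

```text
(array([ 473.4, -422.4]), array([15.7, 14.4]), 86.2, np.int32(454))
(array([ 473.7, -422.2]), array([15.8, 14.4]), 86.1, np.int32(452))
(array([ 473. , -422.4]), array([15.8, 16. ]), 86.1, np.int32(490))
go shares [-0.018 -0.01   0.568] turn 0.011 rows>= 3 yaw -0.069 pos [ 0.4765 -0.4246  0.1745] q7 -1.08 t 55.82
```

Emit:
drive_tool:
  moves:
    - [[-0.014,-0.008,0.14,0.008,-0.2],[0,0,0.14,0,-0.2],[0,0,0.14,0,-0.2],[0,0,0.142,0,-0.2],[0,0,0,0,-0.2],[0,0,0,0,0.3],[0,0,0,0,1],[0,0,0,0,1]]
  force: 60

```text
t: 56.48
position: [0.4743, -0.4233, 0.0631]
tool_rot: [0.001, 0.999, -0.037, 0.001]
contact_force: [-0.2, -0.2, 3.1]
opening: 0.0255
gripper_force: 59.1
```

Emit:
drive_tool:
  moves:
    - [[0,0,0,0,1],[0,0,0,0,1],[0,0,0,0,1]]

```text
t: 56.73
position: [0.4743, -0.4233, 0.0631]
tool_rot: [0.001, 0.999, -0.037, 0.001]
contact_force: [-0.5, 0.1, 9.1]
opening: 0.0252
gripper_force: 60.4
```

Emit:
drive_tool:
  moves:
    - [[0,0,-0.1,0,1],[0,0,-0.2,0,1],[0,0,-0.2,0,1],[0,0,-0.2,0,1],[0,0,-0.17,0,1],[0,0,0,0,1],[0,0,0,0,1],[0,0,0,0,1]]
  force: 90

```text
t: 57.4
position: [0.4731, -0.4224, 0.2351]
tool_rot: [0.0, 0.999, -0.037, 0.0]
contact_force: [-0.5, -0.2, -1.6]
opening: 0.025
gripper_force: 88.4
```

```bash
python3 - <<'E'
from a import *
s=sense();print(s["position"],yaw(s),s["opening"])
m=camera_model("wrist");im=read_camera("wrist");g=cv2.cvtColor(im,cv2.COLOR_BGR2GRAY)
k=((g>85)&(g<125)).astype(np.uint8);k[:295]=0;k[352:]=0;k[:,:248]=0;k[:,308:]=0
k=cv2.morphologyEx(k,cv2.MORPH_OPEN,np.ones((5,5)))
n,l,st,c=cv2.connectedComponentsWithStats(k);j=1+np.argmax(st[1:,4]);ys,xs=np.nonzero(l==j);print(st[j],c[j])
x,y,_=mw(0,-.085);go(x,y,.23,-.08)
E
```

```text
[ 0.4730515  -0.42243127  0.23505337] -0.07420574880908616 0.024971614181956762
[ 257  304   42   35 1440] [277.24375    320.84791667]
go shares [ 0.842 -1.637  0.021] turn 0.012 rows>= 10 yaw -0.074 pos [ 0.4728 -0.4223  0.2342] q7 -1.07 t 57.45
```

Emit:
drive_tool:
  moves:
    - [[0.09,-0.17,0,0,1],[0.094,-0.183,0,0,1],[0.094,-0.183,0,0,1],[0.094,-0.183,0,0,1],[0.094,-0.183,0,0,1],[0.094,-0.183,0,0,1],[0.094,-0.183,0,0,1],[0.094,-0.183,0,0,1]]

```text
t: 58.12
position: [0.6442, -0.1423, 0.2335]
tool_rot: [-0.0, 0.999, -0.037, -0.001]
contact_force: [0.3, 0.3, -1.3]
opening: 0.0248
gripper_force: 88.6
```

Emit:
drive_tool:
  moves:
    - [[0.094,-0.183,0,0,1],[0,0,0,-0.236,1],[0,0,0,-0.236,1],[0,0,0,-0.236,1],[0,0,0,-0.236,1],[0,0,0,-0.236,1],[0,0,0,-0.236,1],[0,0,0,-0.236,1]]

```text
t: 58.78
position: [0.665, -0.109, 0.2333]
tool_rot: [-0.001, 0.929, 0.37, -0.001]
contact_force: [-0.3, 0.5, -1.3]
opening: 0.0252
gripper_force: 88.6
```

Emit:
drive_tool:
  moves:
    - [[0,0,0,-0.236,1],[0,0,0,-0.236,1],[0,0,0,-0.236,1],[0,0,0,-0.236,1],[0,0,0,-0.236,1],[0,0,0,-0.236,1],[0,0,0,0,1],[0,0,0,0,1]]

```text
t: 59.45
position: [0.6651, -0.1092, 0.2336]
tool_rot: [-0.001, 0.746, 0.665, -0.0]
contact_force: [0.1, -0.1, -1.5]
opening: 0.0252
gripper_force: 88.6
```

```bash
python3 - <<'E'
from a import *
go(.6644,-.1095,.177,1.465)
# what the wrist sees of the left screw: check of its position
m=camera_model("wrist");im=read_camera("wrist")
for sy in(1,-1):
    print(sy,proj(m,[mw(0,sy*.085,.101)]))
print([(np.round(b["bbox"]),round(b["p"],2)) for b in boxes_of("wrist","screw_l")])
E
```

```text
go shares [-0.002 -0.003  0.283] turn -0.018 rows>= 2 yaw 1.456 pos [ 0.6651 -0.1092  0.2336] q7 -0.28 t 59.45
1 [[269.52149728 -41.90987342]]
-1 [[278.29699953 199.78394436]]
[(array([261., 179., 288., 213.]), 0.67)]
```

Emit:
drive_tool:
  moves:
    - [[-0.002,-0.005,0.1,-0.015,1],[0,0,0.15,0,1],[0,0,0.06,0,1],[0,0,0,0,1],[0,0,0.03,0,1],[0,0,0.025,0,1],[0,0,0,0,1],[0,0,0,0,1]]

```text
t: 60.22
position: [0.6647, -0.1094, 0.1623]
tool_rot: [0.0, 0.743, 0.669, 0.0]
contact_force: [0.4, 0.1, -0.5]
opening: 0.025
gripper_force: 88.6
```

Emit:
drive_tool:
  moves:
    - [[0,-0.002,0.012,0,1],[0,0,0.012,0,1],[0,0,0.01,0,1],[0,0,0,0,1],[0,0,0,0,1]]

```text
t: 60.63
position: [0.6641, -0.1094, 0.1551]
tool_rot: [0.0, 0.743, 0.67, 0.0]
contact_force: [-0.1, -0.2, 2.6]
opening: 0.0253
gripper_force: 89.4
```

In the slot, with floor contact at the expected depth. Turning clockwise.

Emit:
drive_tool:
  moves:
    - [[0,0,0.003,0.2,1],[0,0,0,0.2,1],[0,0,0,0.2,1],[0,0,0,0.2,1],[0,0,0,0.2,1],[0,0,0,0.2,1],[0,0,0,0.2,1],[0,0,0,0.2,1]]

```text
t: 61.3
position: [0.6641, -0.1091, 0.1549]
tool_rot: [0.0, 0.946, 0.325, 0.0]
contact_force: [-3.4, 0.3, 7.3]
opening: 0.025
gripper_force: 89.7
```

Emit:
drive_tool:
  moves:
    - [[0,0,0,0.2,1],[0,0,0,0.2,1],[0,0,0,0.2,1],[0,0,0,0.2,1],[0,0,0,0.2,1],[0,0,0,0.2,1],[0,0,0,0.2,1],[0,0,0,0.1,1]]

```text
t: 61.97
position: [0.6641, -0.1091, 0.1549]
tool_rot: [0.0, 0.999, -0.044, 0.0]
contact_force: [-3.0, -0.1, 7.0]
opening: 0.0251
gripper_force: 89.6
```

Emit:
drive_tool:
  moves:
    - [[0,0,0,0.1,1],[0,0,0,0.1,1],[0,0,0,0.1,1],[0,0,0,0.1,1],[0,0,0,0.1,1],[0,0,0,0,1]]

```text
t: 62.47
position: [0.6641, -0.1092, 0.1549]
tool_rot: [0.0, 0.986, -0.167, 0.0]
contact_force: [-2.4, -0.7, 6.7]
opening: 0.0248
gripper_force: 89.6
```

```bash
python3 - <<'E'
from a import *
s=sense();print(yaw(s),s["torque"],s["position"],s["contact_force"])
E
```

```text
-0.33597294928611193 [0.05159342 0.79368756 0.01980487] [ 0.66412118 -0.10915397  0.15486129] [-2.38130009 -0.6645276   6.74448544]
```

Emit:
drive_tool:
  moves:
    - [[0,0,0,0.1,1],[0,0,0,0.1,1],[0,0,0,0,1],[0,0,0,0,1]]

```text
t: 62.8
position: [0.6641, -0.1091, 0.1548]
tool_rot: [-0.0, 0.977, -0.215, 0.0]
contact_force: [-3.6, 1.3, 7.6]
opening: 0.0253
gripper_force: 89.6
```

```bash
python3 - <<'E'
from a import *
s=sense();print(yaw(s),s["torque"],s["position"],s["contact_force"])
E
```

```text
-0.4327674615251803 [0.15493724 0.67716896 0.01548494] [ 0.66414375 -0.10908161  0.15484446] [-3.58593102  1.31929999  7.57137466]
```

Emit:
drive_tool:
  moves:
    - [[0,0,0,-0.2,1],[0,0,-0.08,0,1],[0,0,-0.15,0,1],[0,0,-0.05,0,1],[-0.18,0,0,0,1],[-0.18,0,0,0,1],[-0.07,0,0,-0.23,1],[0,0,0,-0.23,1]]

```text
t: 63.47
position: [0.5803, -0.0799, 0.2107]
tool_rot: [0.0, 0.999, -0.048, -0.0]
contact_force: [0.7, -0.4, -1.0]
opening: 0.0254
gripper_force: 88.6
```

Emit:
drive_tool:
  moves:
    - [[0,-0.05,0,-0.1,1],[0,0,0,0,1],[0,0,0,0,1],[0,0,0,0,1]]

```text
t: 63.8
position: [0.5838, -0.0717, 0.2101]
tool_rot: [0.0, 1.0, -0.028, -0.0]
contact_force: [0.2, -0.2, -2.4]
opening: 0.0251
gripper_force: 88.6
```

```bash
python3 - <<'E'
from a import *
s=sense();print(yaw(s),s["position"])
m=camera_model("wrist");im=read_camera("wrist");np.save("s3.npy",m["pose"]);cv2.imwrite("pics/s3raw.png",im)
u=proj(m,[mw(0,-.085,.101)])[0];print(u)
print(slot(m,im,-1))
print([(np.round(b["bbox"]),round(b["p"],2)) for b in boxes_of("wrist","screw_r")])
g=cv2.cvtColor(im,cv2.COLOR_BGR2GRAY);k=((g>85)&(g<125)).astype(np.uint8);k[:290]=0;k[352:]=0;k[:,:245]=0;k[:,312:]=0
k=cv2.morphologyEx(k,cv2.MORPH_OPEN,np.ones((5,5)))
n,l,st,c=cv2.connectedComponentsWithStats(k);j=1+np.argmax(st[1:,4]);ys,xs=np.nonzero(l==j);print(st[j],c[j])
P=toplane(m,np.c_[xs,ys],s["position"][2]+.025);print(cv2.minAreaRect((P[:,:2]*1000).astype(np.float32)))
v0=max(int(u[1])-30,0);u0=int(u[0])-40
cv2.imwrite("pics/s3.png",np.hstack([cv2.resize(im[v0:v0+60,u0:u0+80],(560,420),interpolation=cv2.INTER_CUBIC),cv2.resize(im[270:420,227:327],(240,420))]))
E
```

```text
-0.055038753252119724 [ 0.58381307 -0.07165812  0.2101404 ]
[325.04436273  93.73442609]
([(10, 73), (-10, 74), (-15, 75), (-5, 77)], 140)
[(array([ 59.,  69., 104., 107.]), 0.68), (array([306.,  76., 341., 116.]), 0.57)]
[ 257  304   42   35 1433] [277.39567341 320.76831821]
((582.2825927734375, -70.65927124023438), (15.919210433959961, 15.68760871887207), 86.84518432617188)
```

View pics/s3.png

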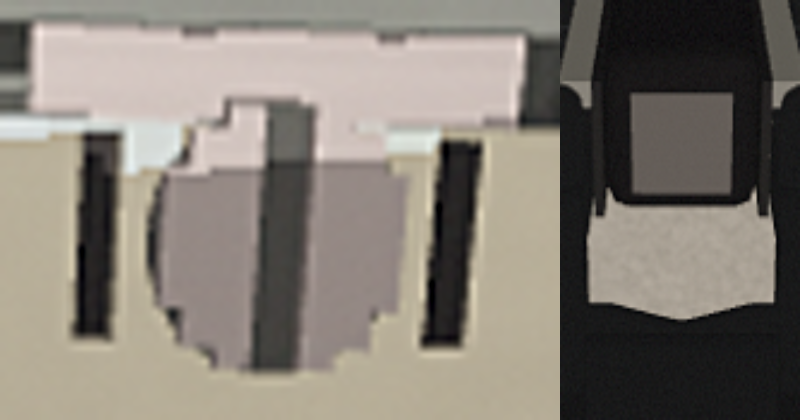

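The right slot now lies parallel to the marks on both sides of it, at about (330,93) in the raw image, so that screw is home. The handle still sits square in the grip. Next is the left screw.

```bash
python3 - <<'E'
from a import *
go(.6785,.061,.21,1.465)
E
```

```text
go shares [ 0.437 -0.688  0.001] turn -3.039 rows>= 13 yaw -0.054 pos [ 0.5838 -0.0717  0.2101] q7 -1.68 t 63.9
```

Emit:
drive_tool:
  moves:
    - [[0.109,-0.172,-0.03,0,1],[0.109,-0.172,-0.03,0,1],[0.109,-0.172,0,0,1],[0.11,-0.172,0,0,1],[0,0,0,-0.234,1],[0,0,0,-0.234,1],[0,0,0,-0.234,1],[0,0,0,-0.234,1]]

```text
t: 64.57
position: [0.6784, 0.0614, 0.2218]
tool_rot: [0.0, 0.978, 0.209, -0.0]
contact_force: [-0.3, 0.4, -0.8]
opening: 0.0252
gripper_force: 88.8
```

Emit:
drive_tool:
  moves:
    - [[0,0,0,-0.234,1],[0,0,0,-0.234,1],[0,0,0,-0.234,1],[0,0,0,-0.234,1],[0,0,0,-0.234,1],[0,0,0,-0.234,1],[0,0,0,-0.234,1],[0,0,0,-0.234,1]]

```text
t: 65.23
position: [0.6784, 0.061, 0.222]
tool_rot: [-0.0, 0.779, 0.627, -0.0]
contact_force: [-0.1, 0.3, -1.5]
opening: 0.0248
gripper_force: 88.8
```

Emit:
drive_tool:
  moves:
    - [[0,0,0.1,-0.234,1],[0,0,0.1,0,1],[0,0,0,0,1],[0,0,0,0,1],[0,0,0,0,1]]

```text
t: 65.65
position: [0.6787, 0.0616, 0.1833]
tool_rot: [0.0, 0.743, 0.669, 0.0]
contact_force: [-0.4, -0.6, -1.5]
opening: 0.0251
gripper_force: 88.8
```

```bash
python3 - <<'E'
from a import *
go(.6785,.061,.163,1.465)
E
```

```text
go shares [-0.003 -0.001  0.101] turn 0.004 rows>= 1 yaw 1.467 pos [0.6787 0.0616 0.1833] q7 -0.54 t 65.65
```

Emit:
drive_tool:
  moves:
    - [[-0.002,-0.001,0.05,0,1],[0,0,0.05,0,1],[0,0,0,0,1],[0,0,0.012,0,1],[0,0,0.012,0,1],[0,0,0.012,0,1],[0,0,0,0,1],[0,0,0,0,1]]

```text
t: 66.32
position: [0.6781, 0.0612, 0.1552]
tool_rot: [0.0, 0.742, 0.67, 0.0]
contact_force: [1.3, 0.7, -1.5]
opening: 0.0248
gripper_force: 89.2
```

Tip below the head's top without contact, so it is in the slot. Press slightly and turn.

Emit:
drive_tool:
  moves:
    - [[0,0,0.006,0,1],[0,0,0,0.2,1],[0,0,0,0.2,1],[0,0,0,0.2,1],[0,0,0,0.2,1],[0,0,0,0.2,1],[0,0,0,0.2,1],[0,0,0,0.2,1]]

```text
t: 66.98
position: [0.6786, 0.0614, 0.1549]
tool_rot: [0.0, 0.928, 0.373, 0.001]
contact_force: [-1.4, 0.2, 6.0]
opening: 0.0246
gripper_force: 89.9
```

Emit:
drive_tool:
  moves:
    - [[0,0,0,0.2,1],[0,0,0,0.2,1],[0,0,0,0.2,1],[0,0,0,0.2,1],[0,0,0,0.2,1],[0,0,0,0.2,1],[0,0,0,0.2,1],[0,0,0,0.2,1]]

```text
t: 67.65
position: [0.6789, 0.0609, 0.1549]
tool_rot: [0.0, 1.0, -0.018, 0.001]
contact_force: [0.2, -2.4, 6.1]
opening: 0.0249
gripper_force: 89.8
```

Emit:
drive_tool:
  moves:
    - [[0,0,0,0.15,1],[0,0,0,0.15,1],[0,0,0,0.15,1],[0,0,0,0.15,1],[0,0,0,0.15,1],[0,0,0,0,1],[0,0,0,0,1]]

```text
t: 68.23
position: [0.6788, 0.0606, 0.1549]
tool_rot: [0.0, 0.979, -0.202, 0.001]
contact_force: [0.8, -4.2, 6.8]
opening: 0.0253
gripper_force: 89.7
```

```bash
python3 - <<'E'
from a import *
s=sense();print(yaw(s),s["torque"],s["position"],s["contact_force"])
E
```

```text
-0.4075789723628838 [-0.90394926 -0.2335657   0.0552255 ] [0.67882278 0.06061827 0.15488236] [ 0.79086708 -4.24987558  6.81236057]
```

Overdriven like the right one. Back off, lift and check both slots.

Emit:
drive_tool:
  moves:
    - [[0,0,0,-0.2,1],[0,0,-0.08,0,1],[0,0,-0.15,0,1],[0,0,-0.05,0,1],[-0.18,0,-0.04,0,1],[-0.18,0.05,-0.04,0,1],[-0.1,0.15,0,-0.2,1],[0,0.15,0,-0.25,1]]

```text
t: 68.9
position: [0.5687, 0.0241, 0.2266]
tool_rot: [-0.0, 0.999, -0.036, 0.0]
contact_force: [2.2, -0.9, -1.3]
opening: 0.0251
gripper_force: 88.8
```

Emit:
drive_tool:
  moves:
    - [[0,0,0,-0.05,1],[0,0,0,0,1],[0,0,0,0,1],[0,0,0,0,1]]

```text
t: 69.23
position: [0.5723, 0.0223, 0.2258]
tool_rot: [-0.0, 1.0, -0.029, 0.0]
contact_force: [0.5, 0.6, -1.3]
opening: 0.0252
gripper_force: 88.9
```

```bash
cat > sl.py <<'E'
from a import *
s=sense();m=camera_model("wrist");im=read_camera("wrist");g=cv2.cvtColor(im,cv2.COLOR_BGR2GRAY).astype(float)
print(yaw(s),s["position"])
bs=[b["bbox"] for b in boxes_of("wrist","screw_l")];print(np.round(bs))
for sy in(1,-1):
    c=mw(0,.085*sy,.101);p=proj(m,[c])[0];print(sy,p)
    # rectify a 30 mm patch on the head's top plane, machine axes; dark-line angle by centroids
    n=61;h=.015;gx,gy=np.meshgrid(np.linspace(-h,h,n),np.linspace(-h,h,n))
    P=np.array([c[:2]+[np.cos(Q[2])*a-np.sin(Q[2])*b,np.sin(Q[2])*a+np.cos(Q[2])*b] for a,b in zip(gx.ravel(),gy.ravel())])
    uv=proj(m,np.c_[P,np.full(len(P),.101)]).astype(np.float32).reshape(n,n,2)
    R=cv2.remap(g.astype(np.float32),uv[...,0],uv[...,1],cv2.INTER_LINEAR)
    xs=[];ys=[]
    for j in range(12,50,3):
        col=R[8:53,j];i=np.argmin(cv2.blur(col.reshape(-1,1),(1,9)).ravel());xs.append(gx[0,j]*1000);ys.append(gy[8+i,0]*1000)
    print("slot pts along machine x:",[(round(a,1),round(b,1)) for a,b in zip(xs,ys)],"angle",round(np.arctan(np.polyfit(xs,ys,1)[0]),3))
E
python3 sl.py
```

```text
-0.05745064445826997 [0.57234526 0.02227294 0.22582135]
[[200.  48. 237.  85.]
 [430.  53. 469.  94.]]
1 [216.00781912  63.33357304]
slot pts along machine x: [(np.float64(-9.0), np.float64(0.5)), (np.float64(-7.5), np.float64(0.5)), (np.float64(-6.0), np.float64(0.5)), (np.float64(-4.5), np.float64(0.5)), (np.float64(-3.0), np.float64(0.5)), (np.float64(-1.5), np.float64(0.5)), (np.float64(0.0), np.float64(0.5)), (np.float64(1.5), np.float64(0.5)), (np.float64(3.0), np.float64(0.5)), (np.float64(4.5), np.float64(0.0)), (np.float64(6.0), np.float64(0.0)), (np.float64(7.5), np.float64(0.0)), (np.float64(9.0), np.float64(0.0))] angle -0.033
-1 [453.29890958  68.29158447]
slot pts along machine x: [(np.float64(-9.0), np.float64(-0.5)), (np.float64(-7.5), np.float64(0.0)), (np.float64(-6.0), np.float64(-0.5)), (np.float64(-4.5), np.float64(0.0)), (np.float64(-3.0), np.float64(-0.5)), (np.float64(-1.5), np.float64(0.0)), (np.float64(0.0), np.float64(-0.5)), (np.float64(1.5), np.float64(-0.5)), (np.float64(3.0), np.float64(0.0)), (np.float64(4.5), np.float64(-0.5)), (np.float64(6.0), np.float64(-0.5)), (np.float64(7.5), np.float64(-0.5)), (np.float64(9.0), np.float64(-0.5))] angle -0.013
```

Both screws are home, at about 0 rad. Now I return the driver.

```bash
python3 - <<'E'
from a import *
go(.4743,-.4233,.23,-.074)
E
```

```text
go shares [-0.363  2.252 -0.022] turn 0.035 rows>= 12 yaw -0.056 pos [0.5723 0.0224 0.2257] q7 -1.83 t 69.33
```

Emit:
drive_tool:
  moves:
    - [[-0.03,0.18,-0.02,0,1],[-0.03,0.188,0,0,1],[-0.03,0.188,0,0,1],[-0.03,0.188,0,0,1],[-0.03,0.188,0,0,1],[-0.03,0.188,0,0,1],[-0.03,0.188,0,0,1],[-0.03,0.188,0,0,1]]

```text
t: 70.0
position: [0.507, -0.2758, 0.2298]
tool_rot: [-0.0, 1.0, -0.028, -0.0]
contact_force: [0.5, 0.3, -1.5]
opening: 0.0251
gripper_force: 88.9
```

Emit:
drive_tool:
  moves:
    - [[-0.03,0.188,0,0,1],[-0.03,0.188,0,0,1],[-0.03,0.188,0,0,1],[-0.033,0.192,0,0.035,1],[0,0,0.15,0,1],[0,0,0.2,0,1],[0,0,0.15,0,1],[0,0,0,0,1]]

```text
t: 70.67
position: [0.4721, -0.4218, 0.1237]
tool_rot: [-0.003, 0.999, -0.037, -0.003]
contact_force: [0.2, 1.7, -1.6]
opening: 0.025
gripper_force: 88.9
```

Emit:
drive_tool:
  moves:
    - [[0,0,0,0,1],[0,0,0,0,1],[0,0,0,0,1]]

```text
t: 70.92
position: [0.4753, -0.4247, 0.1323]
tool_rot: [0.001, 0.999, -0.037, 0.001]
contact_force: [0.0, 0.5, -0.9]
opening: 0.025
gripper_force: 88.9
```

```bash
python3 - <<'E'
from a import *
go(.4743,-.4233,.0635,-.074)
E
```

```text
go shares [-0.005 -0.007  0.344] turn 0.0 rows>= 2 yaw -0.074 pos [ 0.4753 -0.4247  0.1323] q7 -1.03 t 70.92
```

Emit:
drive_tool:
  moves:
    - [[-0.005,-0.007,0.08,0,1],[0,0,0.09,0,1],[0,0,0.09,0,1],[0,0,0.06,0,1],[0,0,0.022,0,1],[0,0,0,0,1],[0,0,0,0,-0.2],[0,0,0,0,-0.2]]

```text
t: 71.58
position: [0.4738, -0.4231, 0.0627]
tool_rot: [0.001, 0.999, -0.037, 0.001]
contact_force: [0.1, 0.8, 0.6]
opening: 0.0482
gripper_force: 0.0
```

Emit:
drive_tool:
  moves:
    - [[0,0,0,0,-0.2],[0,0,-0.1,0,-0.2],[0,0,-0.2,0,-0.2],[0,0,-0.2,0,-0.2],[0,0,-0.2,0,-0.2],[0,0,-0.2,0,-0.2],[0,0,0,0,-1],[0,0,0,0,-1]]

```text
t: 72.25
position: [0.474, -0.4233, 0.2445]
tool_rot: [0.002, 0.999, -0.037, 0.002]
contact_force: [-0.1, 0.3, -0.5]
opening: 0.074
gripper_force: 0.0
```

```bash
python3 - <<'E'
from a import *
read_camera("wrist")
for i in range(2):print(cap(guess=[.4738,-.423,.088])[:4])
m=camera_model("side");read_camera("side");print([(np.round(b["bbox"]),round(b["p"],2)) for b in boxes_of("side","driver")])
print(sense()["contact_force"],sense()["position"])
E
```

```text
(array([ 472.7, -422.1]), array([15.5, 16. ]), 85.7, np.int32(323))
(array([ 472.9, -421.6]), array([15.4, 15. ]), 85.7, np.int32(300))
[(array([336., 148., 365., 162.]), 0.68), (array([329., 122., 349., 145.]), 0.64), (array([345., 120., 370., 136.]), 0.51)]
[ 0.01968064  0.08449828 -0.31994803] [ 0.47284156 -0.42234364  0.24024392]
```

The driver stands upright in its block, so I hand in.

```bash
python3 -c "
from plant import *
print(job_done())"
```

```text
the job is handed in; nothing more can be done
None
```

The job is handed in, though no verdict came back: all four cassettes stand in their own pockets, the cover is shut, both screws measured home, and the screwdriver is upright in its block.

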